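Lamp module continuity check

TASK

Seat every lamp module on the bench flat in the nest cut to its own outline. Then take the spring probe from its holster and rest its tip, gently and for a full second each time, on the brass reference stud of the stand, then on the brass test disc of each seated module from the longest to the shortest, and at last on the reference stud again. Hang the probe back upright in its holster with all modules still seated, and leave the bottle and the jar alone.

Things in the scene. Friction and masses are not known exactly. Their poses are not given: they have to be found in the camera images.
- lamp_long: long lamp module, loose, may be absent: black plastic housing 140 long (x) by 46 wide (y) by 40 high, with three glass lenses (domes, 12 high) on top. Its last 22 mm at the +x end is a narrower tongue, 24 wide. Origin: centre of the underside, at half of the whole length; the 118 mm wide part is centred at x = -11 mm. z up. About 0.2 kg. Grip across its 46 mm width
- long_pad (a point): test point of the long lamp module: centre of the top of a brass disc 18 in diameter, 4 high, on the tongue, 44 above the module's underside, at x = +59 mm of the module
- nest_long: fixed metal nest for the long lamp module: block 164 (x) by 70 (y) by 18 high with a pocket 8 deep of the module's outline (body and tongue, tongue at +x) and 2 mm clearance all round. Origin: centre of the block's underside; pocket floor 10 above it. A seated module's origin lies 10 mm above the nest's origin and its axes are parallel to the nest's
- lamp_mid: middle-sized lamp module, loose, may be absent: black plastic housing 110 long (x) by 46 wide (y) by 40 high, with two glass lenses (domes, 12 high) on top. Its last 22 mm at the +x end is a narrower tongue, 24 wide. Origin: centre of the underside, at half of the whole length; the 88 mm wide part is centred at x = -11 mm. z up. About 0.2 kg. Grip across its 46 mm width
- mid_pad (a point): test point of the middle-sized lamp module: centre of the top of a brass disc 18 in diameter, 4 high, on the tongue, 44 above the module's underside, at x = +44 mm of the module
- nest_mid: fixed metal nest for the middle-sized lamp module: block 134 (x) by 70 (y) by 18 high with a pocket 8 deep of the module's outline (body and tongue, tongue at +x) and 2 mm clearance all round. Origin: centre of the block's underside; pocket floor 10 above it. A seated module's origin lies 10 mm above the nest's origin and its axes are parallel to the nest's
- lamp_short: short lamp module, loose, may be absent: black plastic housing 80 long (x) by 46 wide (y) by 40 high, with one glass lens (domes, 12 high) on top. Its last 22 mm at the +x end is a narrower tongue, 24 wide. Origin: centre of the underside, at half of the whole length; the 58 mm wide part is centred at x = -11 mm. z up. About 0.2 kg. Grip across its 46 mm width
- short_pad (a point): test point of the short lamp module: centre of the top of a brass disc 18 in diameter, 4 high, on the tongue, 44 above the module's underside, at x = +29 mm of the module
- nest_short: fixed metal nest for the short lamp module: block 104 (x) by 70 (y) by 18 high with a pocket 8 deep of the module's outline (body and tongue, tongue at +x) and 2 mm clearance all round. Origin: centre of the block's underside; pocket floor 10 above it. A seated module's origin lies 10 mm above the nest's origin and its axes are parallel to the nest's
- stand: fixed probe stand: grey base plate 170 (x) by 75 (y) by 10 high carrying the holster and the reference stud. Origin: centre of its underside
- stud (a point): reference stud: centre of the top of a brass disc 22 in diameter on a white insulator, 40 above the bench, on the stand 50 mm to -x of its origin
- holster (a point): centre of the mouth of the holster, a square upright tube on the stand, 34 inside, 44 outside, rim 95 above the bench, 85 deep; the probe hangs in it by its flange
- probe: loose hand probe, upright, 0.17 kg. Origin: centre of the underside of its square flange (50 by 50 by 6 thick), which rests on the holster's rim. Above the flange a handle 34 (x) by 30 (y), from 6 to 70 mm above the origin: grip it across y (30). Below, a shank 22 in diameter, 45 long, then a thin brass spring pin ending 82 mm below the origin. z up along the handle
- tip (a point): lower end of the probe's spring pin, 82 mm below the probe's origin on its axis; the pin gives way up to 10 mm (1.5 to 4.5 N)
- pin: the probe's brass spring pin, 8 in diameter, part of the probe; its origin is the probe's origin
- wash_bottle: bystander: white plastic wash bottle with bent spout, 60 in diameter, 163 high with its spout; origin at the centre of the underside
- jar: bystander: glass jar with cap, 60 in diameter, 80 high; origin at the centre of the underside
Mind the look-alikes: they are no part of the job. What is shaped like the probe but orange is not meant.

How it is judged:
By the outcome, as a careful person would: the job done as asked, in the order asked, and still so for the second after the job is handed in, with the robot touching nothing.
Of lamp_long, lamp_mid, lamp_short only 2 to 3 are there at a start; the rules pass over those that are not, and their reading is None.
At some moment in a run one of lamp_long, lamp_mid, lamp_short may be knocked a few centimetres aside while the robot is not near it.
It also fails if it takes over 210 s, if anything falls off the work surface, if the arm or the gripper's body presses on something with over 40 N, if the wrist force passes 120 N, or if a joint passes its speed limit or range.

ROBOT

A 6-joint arm with a two-finger parallel gripper is mounted at the origin on the work surface. World frame = base frame: x ahead of the robot, y to its left, z up, the work surface at z = 0. Lengths are in m, angles in rad, forces in N, time in s.
With the tool pointing down it reaches from about 0.3 to 0.75 m from the base axis. Payload 8.5 kg.
Tool frame: the origin (TCP) lies midway between the tips of the shut fingers; the grasp point (between the pads) lies 19 mm behind it; x points along the fingers, y is the direction in which the jaws open and shut, and the axes are right-handed (so a half turn about x gives the same grasp; the last joint's range is limited). The gripper opens to 85 mm and grips with 20 to 120 N. Pads are 22 mm wide; open, the fingers measure 114 mm over their backs; the gripper's body (76 mm by 85 mm) begins 54 mm behind the grasp point. The pads swing forward as they close: fully open they stand 13 mm farther back than shut.
Start: joints at [0.992, 0.381, 1.297, -0, 1.464, -0.215], TCP at [0.196, 0.514, 0.231] pointing down, gripper open.
Joint ranges: [-3.11, 3.11], [-0.89, 2.33], [0.22, 2.48], [-1.42, 4.56], [0.17, 2.85], [-2.88, 2.88]. Speed limits (rad/s): [2.39, 2.39, 3.14, 3.14, 3.14, 3.14].

INTERFACE

Orientations are given as a 3x3 rotation matrix whose columns are the frame's x, y, z axes.
In Python, from cell import r, capture, order, spot_in gives the robot as it stands.
- The arm moves only by the tool carry_out, never from a script. Its argument "series" is text: rows parted by semicolons, each of 4 numbers parted by spaces: the shift along the tool's x, y, z in m, then the turn about the tool's x in rad. A call has 1 to 10 rows; each row is the pose to reach, as a shift and turn from the pose commanded when the call began, along the tool's axes at that moment; what a row does not reach only later rows make up. A row lasts 1/10 s, in which the tool goes at most 50 mm and 8.59 degrees, less where a joint would pass 70% of its speed; a pose out of reach is approached as far as the arm can. A call with a gripper value outside its range is refused whole. "grip" is the finger opening in m, from 0 to 0.0854, set as the call begins (left out, the last holds). The fingers move at their own pace and stop on an object; "squeeze" is the grip in N (left out, the last holds). Time passes only in rows, so rows that repeat a pose let the fingers close. It gives the time, the measured TCP pose, the force and the opening at its end, in the units of the state.
- r.get_obs(): the state, without advancing time (a new reading comes with each control period).
- capture(name): name is "scene" or "top" or "wrist"; returns a dict with "img" (480x640x3 uint8, red, green, blue), "K" (3x3 intrinsics, pixels), "k1" (the pictures are not rectified: a ray, as slopes to the right and down, at radius r is drawn at 1 + k1 r^2 times it, then the intrinsics apply), "rvec" (rotation vector, rad) and "tvec" (3), from world to camera coordinates, as OpenCV has them. Camera axes: x right, y down, z forward; pixel columns grow to the right and rows downward; lengths in m; the calibration is good to about 2 mm. A picture is of the moment at which its call begins. There is no depth.
- order.hand_in(): hands the job in, once; it reports no verdict.
Trained networks look in the newest picture that a camera, given by its name, has taken for a name from the list of things; names that differ only in an ending like _2 or _b are one class to them, and where a whole thing is asked for, a point or a joint stands for the part that bears it (a point fixed in the world has none). Each returns a list of dicts, best first, with "score" (0 to 1); they miss things now and then, are a little off and sometimes report something else, mostly with a low value. They report only what shows in the picture. A call takes as long as a camera call. They do not tell look-alikes from the thing itself.
- spot_in(target, camera): "box" ([left, top, width, height] in pixels, round what is visible of it).
The state is a dict: "time": time; "q": joint angles; "qvel": joint speeds; "tau": joint torques, N m; "ee_pos": TCP position; "tool_rot": TCP orientation; "wrist_force": force on the tool from outside, world axes, zero at the start; "moment": the same for the moment, N m; "finger_gap": finger opening in m.
Only numpy, scipy, OpenCV 4.12 (cv2) and the standard library are available. Lean on these libraries where they do the work, as an engineer would, in place of code of your own. Each camera call takes 0.05 s, during which the arm holds its last target.

## Working session

There is one attempt and no reset: what is moved stays moved. The work goes in short steps, Python scripts to look and compute and a tool call to move; the robot and the scene stay as the last step left them, time stands still between calls to the robot, and variables do not carry over. Pictures are saved under pics/ and viewed, and the job is handed in when it is done.

Besides the shell and the picture viewer there is one more tool, called after "Request:" in YAML: its name, and indented under it one key for each argument. carry_out: Moves the arm, as the interface text tells. Its arguments: {"type":"object","properties":{"series":{"type":"string"},"grip":{"type":"number"},"squeeze":{"type":"number"}},"required":["series"]}

```bash
ls; mkdir -p pics
cat > h.py <<'E'
import sys; sys.path.insert(0,'.')
import numpy as np, cv2
from cell import r, capture, order, spot_in
def save(c,name): cv2.imwrite('pics/'+name, c['img'][:,:,::-1])
E
python3 - <<'E'
from h import *
for n in ('scene','top','wrist'):
    c=capture(n); save(c,n+'0.png'); print(n,c['K'].tolist() if hasattr(c['K'],'tolist') else c['K'],c['k1'],c['rvec'],c['tvec'])
    for t in ['lamp_long','lamp_mid','lamp_short','nest_long','nest_mid','nest_short','stand','probe','wash_bottle','jar','stud','holster']:
        try: print(t,[(x['box'],round(x['score'],2)) for x in spot_in(t,n)][:4])
        except Exception as e: print(t,e)
print(r.get_obs())
E
```

```text
pics
scene [[579.2747670943376, 0.0, 315.4212618531448], [0.0, 579.2747670943376, 246.95899732700488], [0.0, 0.0, 1.0]] -0.19259265304332931 [ 2.01098473  0.70027525 -0.37755715] [-0.5102459  -0.08529414  1.77339499]
lamp_long [([214.6, 310.9, 61.5, 38.2], 0.92)]
lamp_mid [([194.3, 275.7, 42.7, 24.3], 0.82)]
lamp_short [([144.5, 311.7, 27.5, 35.3], 0.68), ([212.2, 307.4, 63.3, 40.8], 0.45)]
nest_long [([265.5, 273.1, 66.3, 37.3], 0.58)]
nest_mid [([324.2, 236.6, 52.3, 31.4], 0.6), ([263.2, 271.0, 64.8, 41.2], 0.58), ([216.1, 309.3, 61.6, 40.6], 0.16)]
nest_short [([192.5, 273.8, 46.3, 30.2], 0.65), ([302.6, 258.6, 46.3, 30.5], 0.61)]
stand [([327.5, 203.1, 60.3, 34.3], 0.67)]
probe [([390.6, 174.5, 17.6, 27.5], 0.84), ([361.0, 178.0, 21.8, 27.4], 0.71), ([393.7, 194.5, 15.4, 43.9], 0.63)]
wash_bottle [([333.6, 270.4, 22.7, 61.0], 0.77)]
jar [([379.1, 256.9, 24.1, 39.2], 0.92)]
stud [([328.5, 199.9, 59.5, 39.8], 0.95)]
holster [([326.9, 204.0, 61.9, 32.6], 0.73)]
top [[502.4541869483535, 0.0, 307.5581032888803], [0.0, 502.4541869483535, 238.09764842516546], [0.0, 0.0, 1.0]] 0.01295669
[... 1373 characters left out ...]
2461e+00,  1.17630854e-05,
        1.46358710e+00, -2.15322304e-01]), 'qvel': array([ 0.00024722, -0.00016986,  0.00100509, -0.00048287,  0.00060863,
       -0.00094987]), 'tau': array([ 6.40921462e-04, -4.48324120e+01, -2.31462854e+01, -1.54628897e-04,
        5.63521298e-04, -4.07174497e-06]), 'ee_pos': array([0.19569047, 0.51398742, 0.23129579]), 'tool_rot': array([[-3.88564143e-05,  3.55802983e-01,  9.34560986e-01],
       [-3.80540081e-05,  9.34560985e-01, -3.55802984e-01],
       [-9.99999999e-01, -4.93890195e-05, -2.27739592e-05]]), 'wrist_force': array([-0.55757656, -1.15713105, -0.04556439]), 'moment': array([-0.03861524, -0.02021686, -0.0037837 ]), 'finger_gap': 0.0854491781639812}
```

View images.

Run:
```python
import cv2
a=cv2.imread('pics/top0.png'); cv2.imwrite('pics/top0c.png',cv2.resize(a[130:350,70:520],None,fx=1.75,fy=1.75,interpolation=cv2.INTER_CUBIC))
a=cv2.imread('pics/scene0.png'); cv2.imwrite('pics/scene0c.png',cv2.resize(a[150:370,130:430],None,fx=2.6,fy=2.6,interpolation=cv2.INTER_CUBIC))
```

```text
(no output)
```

View pics/top0c.png

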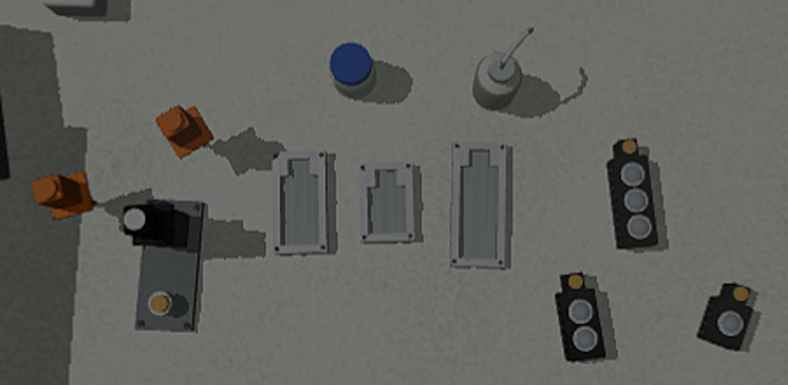

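View pics/scene0c.png

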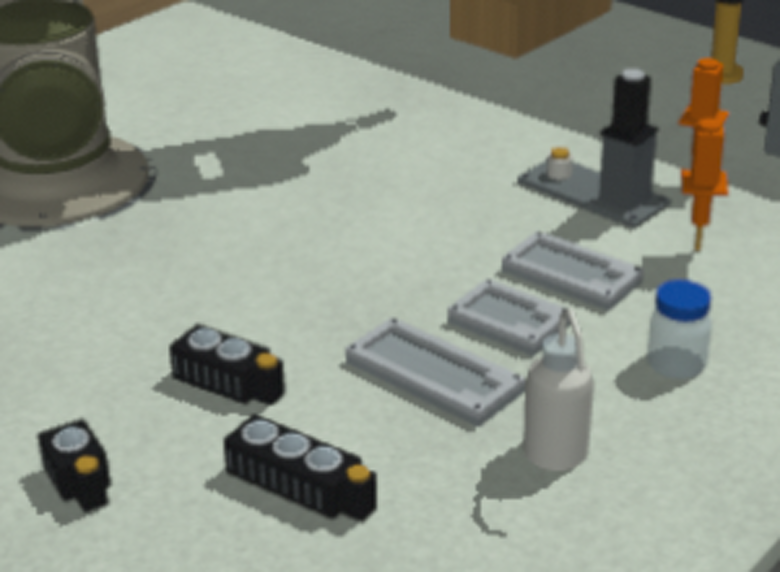

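View pics/wrist0.png

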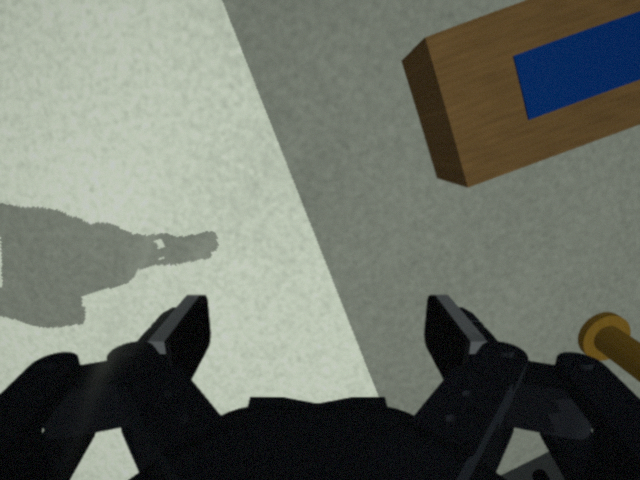

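```bash
cat >> h.py <<'E'
from scipy.optimize import minimize
from scipy.spatial.transform import Rotation as R
import pickle
def cap(n,name=None):
    c=capture(n); 
    if name: save(c,name+'.png'); pickle.dump(c,open('pics/'+name+'.pkl','wb'))
    return c
def ld(name): return pickle.load(open('pics/'+name+'.pkl','rb'))
def D(c): return np.array([c['k1'],0,0,0.])
def proj(c,P):
    P=np.asarray(P,float).reshape(-1,3)
    K=np.array(c['K']); Rm=R.from_rotvec(np.ravel(c['rvec'])).as_matrix()
    q=P@Rm.T+np.ravel(c['tvec']); s=q[:,:2]/q[:,2:]; s=s*(1+c['k1']*(s**2).sum(1,keepdims=True))
    return s*[K[0,0],K[1,1]]+[K[0,2],K[1,2]]
def unproj(c,uv,z):
    K=np.array(c['K']); uv=np.asarray(uv,float).reshape(-1,2)
    s=cv2.undistortPoints(uv.reshape(-1,1,2),K,D(c)).reshape(-1,2)
    Rm=R.from_rotvec(np.ravel(c['rvec'])).as_matrix(); o=-Rm.T@np.ravel(c['tvec'])
    d=np.c_[s,np.ones(len(s))]@Rm
    return o+d*((z-o[2])/d[:,2])[:,None]
E
python3 - <<'E'
from h import *
c=cap('top','t1'); s=cap('scene','s1')
f=lambda x,y:(x/1.75+70,y/1.75+130)
for nm,a,z in [('long pad',f(629,147),.044),('mid pad',f(575,283),.044),('short pad',f(741,293),.044),('stud',f(159,303),.04),('probe top',f(135,219),.165),
 ('nest mid c',f(303,203),.018),('nest short',f(389,203),.018),('nest long',f(481,205),.018),('jar',f(351,64),.08),('bottle',f(497,85),.05),
 ('L lens1',f(639,227),.052),('M lens',f(585,338),.052),('S lens',f(730,323),.052)]:
    print(nm,unproj(c,a,z)[0].round(3))
print(r.get_obs()['time'])
E
```

```text
long pad [ 0.68  -0.216  0.044]
mid pad [ 0.504 -0.147  0.044]
short pad [ 0.497 -0.356  0.044]
stud [0.465 0.378 0.04 ]
probe top [0.561 0.375 0.165]
nest mid c [0.6   0.204 0.018]
nest short [0.603 0.092 0.018]
nest long [ 0.603 -0.029  0.018]
jar [0.771 0.143 0.08 ]
bottle [ 0.756 -0.044  0.05 ]
L lens1 [ 0.577 -0.226  0.052]
M lens [ 0.436 -0.158  0.052]
S lens [ 0.46  -0.339  0.052]
2.05
```

```bash
cat >> h.py <<'E'
LEN={'long':.140,'mid':.110,'short':.080}
def T(p,pose):  # pose x,y,yaw ; p Nx3
    x,y,a=pose; c_,s_=np.cos(a),np.sin(a); p=np.asarray(p,float)
    return np.c_[x+c_*p[:,0]-s_*p[:,1], y+s_*p[:,0]+c_*p[:,1], p[:,2]]
def outline(k,g=0):
    L=LEN[k]; return np.array([[-L/2-g,-.023-g],[L/2-.022+g,-.023-g],[L/2-.022+g,-.012-g],[L/2+g,-.012-g],[L/2+g,.012+g],[L/2-.022+g,.012+g],[L/2-.022+g,.023+g],[-L/2-g,.023+g]])
def samp(poly,z,n=40):
    out=[]
    for a,b in zip(poly,np.roll(poly,-1,0)):
        t=(np.arange(n)+.5)/n; m=max(4,int(n*np.linalg.norm(b-a)/.1)); t=(np.arange(m)+.5)/m
        q=a+(b-a)*t[:,None]; out.append(np.c_[q,np.full(m,z)])
    return np.vstack(out)
def rect(lx,ly,cx=0,cy=0): return np.array([[-lx/2+cx,-ly/2+cy],[lx/2+cx,-ly/2+cy],[lx/2+cx,ly/2+cy],[-lx/2+cx,ly/2+cy]])
def gradmag(img,s=1.0):
    g=cv2.GaussianBlur(img.astype(np.float32),(0,0),s)
    m=0
    for ch in range(3):
        gx=cv2.Sobel(g[...,ch],cv2.CV_32F,1,0);gy=cv2.Sobel(g[...,ch],cv2.CV_32F,0,1); m=m+np.hypot(gx,gy)
    return np.sqrt(m)
def edgefit(cams,pts,p0,s=1.0,spread=.008,n=12,seed=0):
    gm=[gradmag(c['img'],s) for c in cams]
    def cost(p):
        t=0
        for c,g in zip(cams,gm):
            u=proj(c,T(pts,p)).astype(np.float32)
            v=cv2.remap(g,u[None,:,0].copy(),u[None,:,1].copy(),cv2.INTER_LINEAR)
            t-=v.mean()
        return t
    rng=np.random.default_rng(seed); best=None
    for i in range(n):
        st=np.array(p0)+ (rng.normal(size=3)*[spread,spread,.08] if i else 0)
        sim=np.vstack([st,st+[.004,0,0],st+[0,.004,0],st+[0,0,.05]])
        o=minimize(cost,st,method='Nelder-Mead',options=dict(initial_simplex=sim,xatol=1e-5,fatol=1e-4))
        if best is None or o.fun<best.fun: best=o
    return best.x,best.fun
def nestpts(k): return np.vstack([samp(rect(LEN[k]+.024,.070),.018),samp(outline(k,.002),.018)])
UP=6
def modmask(c,k,pose,roi,z0=0.0):
    x0,y0,w,h=roi; m=np.zeros((h*UP,w*UP),np.uint8); o=outline(k)
    L=LEN[k]
    for q in (rect(L-.022,.046,-.011),rect(.022,.024,L/2-.011)):
        P=np.vstack([np.c_[q,np.full(4,z0)],np.c_[q,np.full(4,z0+.04)]])
        u=(proj(c,T(P,pose))-[x0,y0]+.5)*UP
        cv2.fillConvexPoly(m,cv2.convexHull(u.astype(np.float32)).astype(np.int32),255)
    return cv2.resize(m,(w,h),interpolation=cv2.INTER_AREA).astype(np.float32)/255
def pushcost(c,k,pose,roi,soft):
    return ((modmask(c,k,pose,roi)-soft)**2).mean()
def fitmod(c,k,p0,th=(25,60),n=8,z0=0.0,spread=.006,fillh=True):
    u=proj(c,T(np.c_[outline(k)*1.0,np.full(8,.02+z0)],p0)); a=u.min(0)-25; b=u.max(0)+25
    H,W=c['img'].shape[:2]; a=np.clip(a,0,[W,H]).astype(int); b=np.clip(b,0,[W,H]).astype(int); roi=(a[0],a[1],b[0]-a[0],b[1]-a[1])
    im=c['img'][a[1]:b[1],a[0]:b[0]].astype(np.float32).mean(2)
    soft=np.clip((th[1]-im)/(th[1]-th[0]),0,1)
    # fill lenses/pad: closed contours
    bw=(soft>.5).astype(np.uint8); cs,_=cv2.findContours(bw,cv2.RETR_EXTERNAL,cv2.CHAIN_APPROX_NONE)
    big=max(cs,key=cv2.contourArea); f=np.zeros_like(bw); cv2.drawContours(f,[big],-1,1,-1)
    inner=cv2.erode(f,np.ones((3,3))); soft=np.where(inner>0,1,soft*cv2.dilate(f,np.ones((3,3))))
    def cost(p): return ((modmask(c,k,p,roi,z0)-soft)**2).mean()
    rng=np.random.default_rng(0); best=None
    for i in range(n):
        st=np.array(p0)+(rng.normal(size=3)*[spread,spread,.08] if i else 0)
        sim=np.vstack([st,st+[.005,0,0],st+[0,.005,0],st+[0,0,.08]])
        o=minimize(cost,st,method='Nelder-Mead',options=dict(initial_simplex=sim,xatol=1e-5,fatol=1e-7))
        if best is None or o.fun<best.fun: best=o
    return best.x,best.fun
def draw(c,polys,name,roi=None,f=1):
    im=c['img'][:,:,::-1].copy()
    im=cv2.resize(im,None,fx=f,fy=f,interpolation=cv2.INTER_CUBIC)
    for P,col in polys:
        u=(proj(c,P)+.5)*f-.5; cv2.polylines(im,[np.round(u*8).astype(np.int32)],True,col,1,cv2.LINE_AA,3)
    if roi: x,y,w,h=[int(v*f) for v in roi]; im=im[y:y+h,x:x+w]
    cv2.imwrite('pics/'+name,im)
def pz(q,z): return np.c_[q,np.full(len(q),z)]
E
cat > a.py <<'E'
from h import *
c=ld('t1'); s=ld('s1')
res={}
for k,p in [('long',(.603,-.029,0)),('mid',(.6,.204,0)),('short',(.603,.092,0))]:
    A=edgefit([c],nestpts(k),p); B=edgefit([s],nestpts(k),p); C=edgefit([c,s],nestpts(k),A[0])
    print('nest',k,A[0].round(4),B[0].round(4),C[0].round(4)); res['n'+k]=A[0]
def m0(k,pad,lens):
    a=np.arctan2(pad[1]-lens[1],pad[0]-lens[0]); d=LEN[k]/2-.011
    return (pad[0]-d*np.cos(a),pad[1]-d*np.sin(a),a)
for k,pad,l in [('long',(.68,-.216),(.577,-.226)),('mid',(.504,-.147),(.436,-.158)),('short',(.497,-.356),(.46,-.339))]:
    p=m0(k,pad,l); A=fitmod(c,k,p); B=fitmod(s,k,p)
    print('mod',k,np.round(p,4),A[0].round(4),A[1],B[0].round(4),B[1]); res['m'+k]=A[0]
pickle.dump(res,open('res.pkl','wb'))
pl=[]
for k in LEN:
    n=res['n'+k]; pl+=[(T(pz(rect(LEN[k]+.024,.07),.018),n),(0,255,0)),(T(pz(outline(k,.002),.018),n),(0,0,255))]
    m=res['m'+k]; pl+=[(T(pz(outline(k),.04),m),(0,255,0)),(T(pz(outline(k),0),m),(255,0,255))]
draw(c,pl,'top1o.png',(215,190,300,170),2.6)
draw(s,pl,'scene1o.png',(130,220,260,150),3)
E
python3 a.py
```

```text
nest long [ 0.6012 -0.0333  0.0026] [ 0.6048 -0.0231  0.0009] [ 0.6046 -0.0331  0.0049]
nest mid [0.6032 0.2111 0.0597] [0.6008 0.2067 0.1739] [0.6027 0.2111 0.0575]
nest short [0.6002 0.0862 0.076 ] [0.6036 0.093  0.126 ] [0.6026 0.096  0.0692]
mod long [ 0.6213 -0.2217  0.0968] [ 0.6231 -0.2231  0.1114] 0.01344079989939928 [ 0.6228 -0.222   0.0208] 0.07255961745977402
mod mid [ 0.4606 -0.154   0.1604] [ 0.4639 -0.1549  0.17  ] 0.010623246431350708 [ 0.4642 -0.1552  0.0302] 0.056031566113233566
mod short [ 0.4706 -0.3439 -0.4307] [ 0.47   -0.3459 -0.3287] 0.016863755881786346 [ 0.4684 -0.3455 -0.4814] 0.04238290712237358
```

View pics/top1o.png

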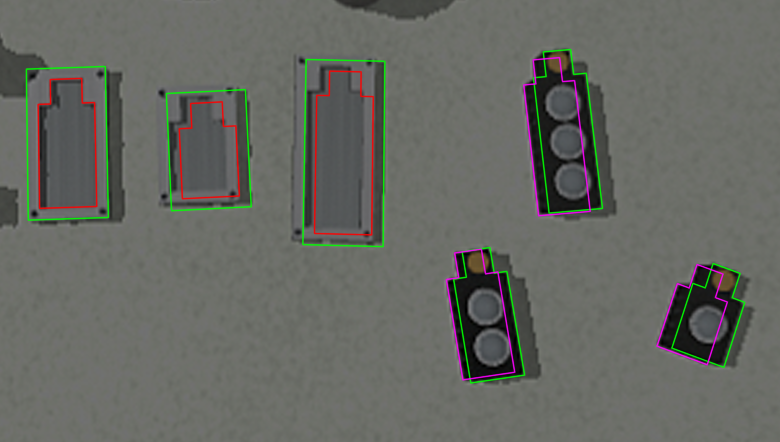

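View pics/scene1o.png

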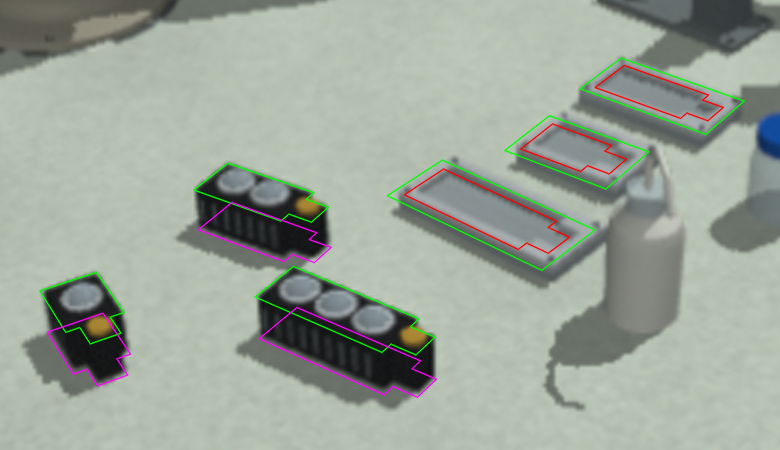

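```bash
cat >> h.py <<'E'
def go(x,y,z,thdeg):
    o=r.get_obs(); M=np.array(o['tool_rot']); p=np.array(o['ee_pos'])
    d=M.T@(np.array([x,y,z])-p); th=np.degrees(np.arctan2(M[1,1],M[0,1]))
    dth=-(((thdeg-th)+180)%360-180)
    print('t=%.1f at'%o['time'],p.round(4),'th %.2f'%th,'gap',round(o['finger_gap'],4),'F',np.round(o['wrist_force'],1),'-> shift',d.round(4),'turn %.4f'%np.radians(dth))
def camtool(c,o):
    Rm=R.from_rotvec(np.ravel(c['rvec'])).as_matrix(); C=-Rm.T@np.ravel(c['tvec']); M=np.array(o['tool_rot'])
    return M.T@(C-o['ee_pos']), M.T@Rm.T
E
python3 - <<'E'
from h import *
c=cap('wrist','w1'); a,b=camtool(c,r.get_obs()); print(a,b.round(3))
go(.52,.09,.25,90)
E
```

```text
[-1.43140653e-01 -8.99611780e-05 -6.76572869e-02] [[ 0.    -0.262  0.965]
 [ 1.     0.001 -0.   ]
 [-0.001  0.965  0.262]]
t=2.1 at [0.1957 0.514  0.2313] th 69.16 gap 0.0852 F [-0.7  0.7  0. ] -> shift [-0.0187 -0.2808  0.4539] turn -0.3638
```

Request:
carry_out:
  series: "-0.02 -0.28 0.44 -0.364;-0.02 -0.28 0.44 -0.364;-0.02 -0.28 0.44 -0.364;-0.02 -0.28 0.44 -0.364;-0.02 -0.28 0.44 -0.364;-0.02 -0.28 0.44 -0.364;-0.02 -0.28 0.44 -0.364;-0.02 -0.28 0.44 -0.364;-0.02 -0.28 0.44 -0.364;-0.02 -0.28 0.44 -0.364"

```text
time: 3.1
ee_pos: [0.4894, 0.1191, 0.2504]
tool_rot: [[0.0, 0.0, 1.0], [0.0, 1.0, -0.0], [-1.0, 0.0, 0.0]]
wrist_force: [0.7, 0.7, -0.5]
finger_gap: 0.0854
```

Request:
carry_out:
  series: "0 -0.02 0.01 0;0 -0.02 0.01 0;0 -0.02 0.01 0"

```text
time: 3.4
ee_pos: [0.4982, 0.1012, 0.25]
tool_rot: [[-0.0, 0.001, 1.0], [0.0, 1.0, -0.001], [-1.0, 0.0, -0.0]]
wrist_force: [0.2, 0.1, 0.1]
finger_gap: 0.0857
```

Run:
```python
from h import *
go(.5,.09,.25,90)
c=cap('wrist','w2'); c=cap('wrist','w3')
```

```text
t=3.4 at [0.4982 0.1012 0.25  ] th 89.97 gap 0.0857 F [0.2 0.1 0.1] -> shift [ 0.     -0.0112  0.0018] turn -0.0005
```

View pics/w3.png

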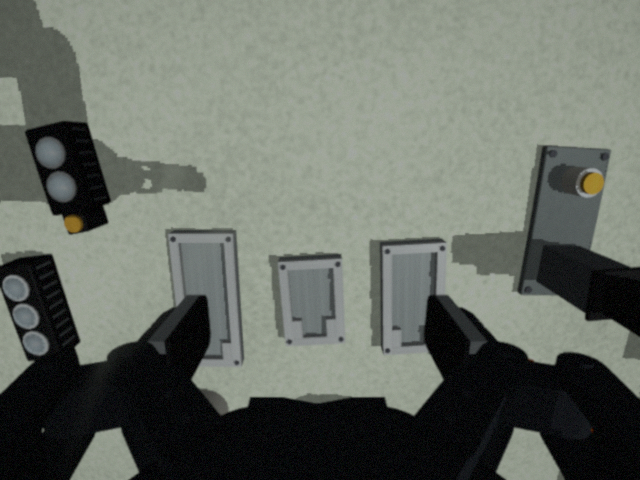

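```bash
cat > b.py <<'E'
from h import *
c=ld('w3'); res={}
for k,p in [('long',(.603,-.029,0)),('mid',(.6,.204,0)),('short',(.603,.092,0))]:
    for s in (1.0,2.0): 
        A=edgefit([c],nestpts(k),p,s=s,spread=.006); print('nest',k,A[0].round(4),A[1])
    A=edgefit([c],nestpts(k),p,s=1.0,spread=.006); res['n'+k]=A[0]
pl=[]
for k in LEN:
    n=res['n'+k]; pl+=[(T(pz(rect(LEN[k]+.024,.07),.018),n),(0,255,0)),(T(pz(outline(k,.002),.018),n),(0,0,255))]
draw(c,pl,'w3o.png',(150,210,310,170),2.5)
E
python3 b.py
```

```text
nest long [ 0.6058 -0.0234  0.0007] -15.640668869018555
nest long [ 0.5982 -0.0235 -0.0027] -11.670791625976562
nest mid [0.6025 0.2114 0.0616] -15.972769737243652
nest mid [0.5947 0.2007 0.0391] -13.325289726257324
nest short [0.6056 0.0969 0.062 ] -16.12755012512207
nest short [0.5976 0.0881 0.058 ] -13.260981559753418
```

View pics/w3o.png

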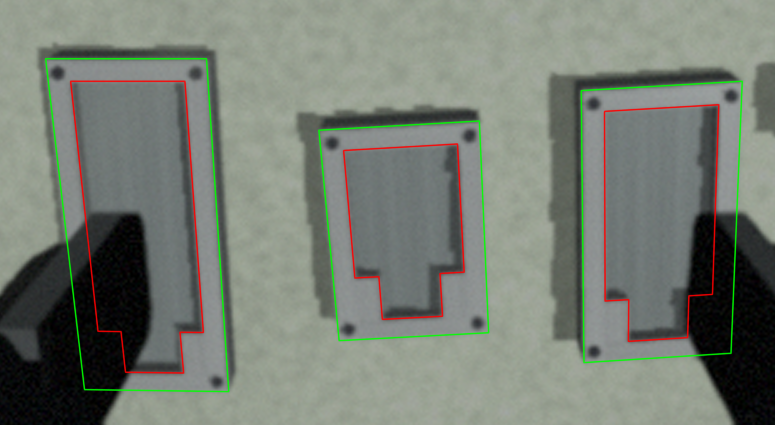

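Run:
```python
from h import *
c=ld('t1')
for k,p in [('long',(.6058,-.0234,.0007)),('mid',(.6025,.2114,.0616)),('short',(.6056,.0969,.062))]:
    A=edgefit([c],nestpts(k),p,spread=.0015); print(k,A[0].round(4),A[1])
go(.60,-.22,.25,96.4)
```

```text
long [ 0.6072 -0.0243  0.0034] -13.24106216430664
mid [0.6033 0.211  0.0601] -14.373207092285156
short [0.6065 0.0965 0.0522] -13.189096450805664
t=3.5 at [0.4978 0.1021 0.2502] th 90.08 gap 0.0852 F [-0.   0.2 -0.3] -> shift [ 2.000e-04 -3.222e-01  1.017e-01] turn -0.1103
```

Top and wrist cameras agree on the nests within about 1.5 mm. Moving over the long module.

Request:
carry_out:
  series: "0 -0.31 0.102 -0.11;0 -0.31 0.102 -0.11;0 -0.31 0.102 -0.11;0 -0.31 0.102 -0.11;0 -0.31 0.102 -0.11;0 -0.31 0.102 -0.11;0 -0.31 0.102 -0.11;0 -0.31 0.102 -0.11;0 -0.31 0.102 -0.11;0 -0.31 0.102 -0.11"

```text
time: 4.5
ee_pos: [0.6005, -0.207, 0.2505]
tool_rot: [[0.0, -0.112, 0.994], [0.0, 0.994, 0.112], [-1.0, 0.0, 0.0]]
wrist_force: [0.4, 0.4, -0.0]
finger_gap: 0.085
```

```bash
cat > mm.py <<'E'
from h import *
def look(k,p0,name,th=(30,70)):
    c=cap('wrist',name); o=r.get_obs()
    A=fitmod(c,k,p0,th=th); p=A[0]; print('mod',k,p.round(4),'deg %.2f'%np.degrees(p[2]),A[1])
    u=proj(c,T(pz(outline(k),.02),p)); a=np.clip(u.min(0)-60,0,None); b=np.clip(u.max(0)+60,0,[640,480]); f=min(780/(b[0]-a[0]),580/(b[1]-a[1]),3.5)
    draw(c,[(T(pz(outline(k),.04),p),(0,255,0)),(T(pz(outline(k),0),p),(255,0,255)),(T(pz(np.array([[LEN[k]/2-.011+.009*np.cos(t),.009*np.sin(t)] for t in np.linspace(0,6.28,24)]),.044),p),(0,0,255))],name+'o.png',(a[0],a[1],b[0]-a[0],b[1]-a[1]),f)
    return c,p
def grasp(k,p,z,off=-.005):
    go(p[0]+off*np.cos(p[2]),p[1]+off*np.sin(p[2]),z,90+np.degrees(p[2]))
E
python3 - <<'E'
from mm import *
c,p=look('long',(.623,-.223,.111),'wl1'); grasp('long',p,.08); grasp('long',p,.014)
E
```

```text
mod long [ 0.6229 -0.2221  0.1146] deg 6.56 0.039834339171648026
t=4.5 at [ 0.6005 -0.207   0.2506] th 96.44 gap 0.0854 F [-0.2  0.6  0.8] -> shift [ 0.1707 -0.0175  0.0155] turn -0.0022
t=4.5 at [ 0.6005 -0.207   0.2506] th 96.44 gap 0.0854 F [-0.2  0.6  0.8] -> shift [ 0.2367 -0.0175  0.0155] turn -0.0022
```

View pics/wl1o.png

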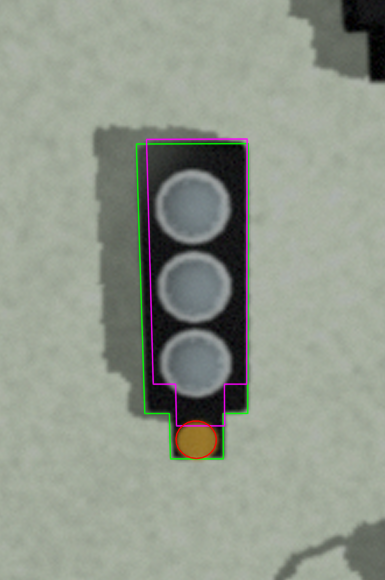

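Run:
```python
from mm import *
c=ld('wl1')
u=proj(c,[[.6229,-.2221,.04]])[0].astype(int); print(u)
im=c['img'].mean(2); print(im[u[1]-30, u[0]-80:u[0]+60:4].astype(int))
for th in [(20,40),(25,50),(30,60)]:
    A=fitmod(c,'long',(.623,-.223,.111),th=th); print(th,A[0].round(4),A[1])
p=A[0]
A=fitmod(c,'long',(.623,-.223,.111),th=(25,50));p=A[0]
k='long';draw(c,[(T(pz(outline(k),.04),p),(0,255,0)),(T(pz(outline(k),0),p),(255,0,255))],'wl1p.png',(u[0]-80,u[1]-110,160,200),3)
grasp('long',p,.08)
```

```text
[298 233]
[168 167 155 163 164 165 167 165 162 158 116 103  99 102 101  29  17  20
  75 141 149 151  93  19  22  18 122 170 170 168 165 170 167 168 167]
(20, 40) [ 0.6252 -0.2218  0.1164] 0.21652752161026
(25, 50) [ 0.6246 -0.2214  0.1322] 0.10913782566785812
(30, 60) [ 0.6244 -0.2218  0.1185] 0.04650692641735077
t=4.5 at [ 0.6005 -0.207   0.2506] th 96.44 gap 0.0854 F [-0.2  0.6  0.8] -> shift [ 0.1707 -0.0171  0.0172] turn -0.0199
```

View pics/wl1p.png

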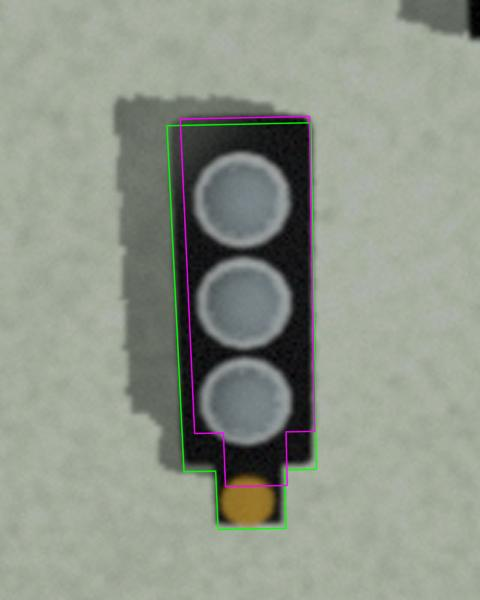

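```bash
cat >> h.py <<'E'
def circ(cx,rad,z,n=40):
    t=np.linspace(0,2*np.pi,n,endpoint=False); return np.c_[cx+rad*np.cos(t),rad*np.sin(t),np.full(n,z)]
def modpts(k,z0=0): return np.vstack([samp(outline(k),.04+z0),circ(LEN[k]/2-.011,.009,.044+z0)])
E
python3 - <<'E'
from mm import *
c=ld('wl1')
for s in (.7,1,1.5):
    A=edgefit([c],modpts('long'),(.623,-.2225,.112),s=s,spread=.003); print(A[0].round(4),A[1])
A=edgefit([c],modpts('long'),(.623,-.2225,.112),s=1,spread=.003);p=A[0]
B=edgefit([ld('t1')],modpts('long'),p,s=1,spread=.003); print('top',B[0].round(4))
k='long';u=[298,233];draw(c,[(T(pz(outline(k),.04),p),(0,255,0)),(T(pz(outline(k),0),p),(255,0,255))],'wl1p.png',(u[0]-80,u[1]-110,160,200),3)
grasp('long',p,.08)
E
```

```text
[ 0.6227 -0.2219  0.1194] -25.380802154541016
[ 0.6227 -0.2219  0.1187] -24.0164794921875
[ 0.6228 -0.2219  0.1169] -21.667062759399414
top [ 0.6217 -0.2144  0.1307]
t=4.5 at [ 0.6005 -0.207   0.2506] th 96.44 gap 0.0854 F [-0.2  0.6  0.8] -> shift [ 0.1707 -0.0173  0.0154] turn -0.0064
```

View pics/wl1p.png

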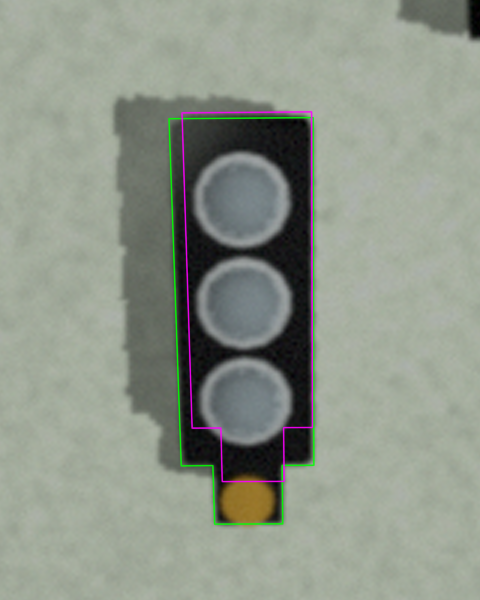

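Request:
carry_out:
  series: "0.04 -0.0173 0.0154 -0.0064;0.09 -0.0173 0.0154 -0.0064;0.14 -0.0173 0.0154 -0.0064;0.17 -0.0173 0.0154 -0.0064;0.17 -0.0173 0.0154 -0.0064"

```text
time: 5.05
ee_pos: [0.6159, -0.2221, 0.0762]
tool_rot: [[-0.007, -0.118, 0.993], [0.004, 0.993, 0.118], [-1.0, 0.005, -0.007]]
wrist_force: [-0.0, 0.1, 0.4]
finger_gap: 0.0855
```

Run:
```python
from mm import *
grasp('long',(.6227,-.2219,.1187),.014)
c=cap('wrist','wl2')
A=edgefit([c],modpts('long'),(.6227,-.2219,.1187),s=1.5,spread=.002); print(A[0].round(4),A[1])
k='long';draw(c,[(T(pz(outline(k),.04),A[0]),(0,255,0))],'wl2o.png')
```

```text
t=5.0 at [ 0.6159 -0.2221  0.0762] th 96.76 gap 0.0855 F [-0.   0.1  0.4] -> shift [ 0.0622 -0.0009  0.0022] turn -0.0008
[ 0.6235 -0.2221  0.1209] -22.245227813720703
```

View pics/wl2o.png

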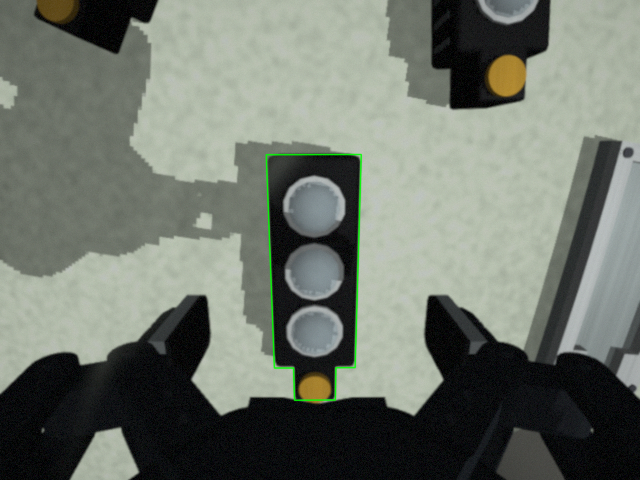

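Request:
carry_out:
  series: "0.04 -0.001 0.002 0;0.062 -0.001 0.002 0;0.062 -0.001 0.002 0;0.062 -0.001 0.002 0"

```text
time: 5.5
ee_pos: [0.6211, -0.2254, 0.0209]
tool_rot: [[0.003, -0.117, 0.993], [-0.002, 0.993, 0.117], [-1.0, -0.002, 0.003]]
wrist_force: [0.7, 0.2, -0.2]
finger_gap: 0.0853
```

Request:
carry_out:
  series: "0 0 0 0;0 0 0 0;0 0 0 0;0 0 0 0;0 0 0 0;0 0 0 0;0 0 0 0;0 0 0 0"
  grip: 0.03
  squeeze: 45

```text
time: 6.3
ee_pos: [0.6203, -0.2252, 0.0197]
tool_rot: [[0.002, -0.116, 0.993], [-0.001, 0.993, 0.116], [-1.0, -0.001, 0.002]]
wrist_force: [-1.6, 1.1, 5.9]
finger_gap: 0.0448
```

Run:
```python
from mm import *
go(.60,-.22,.10,96.7)
c=cap('wrist','wl3')
A=edgefit([c],modpts('long'),(.6235,-.2219,.12),s=1.5,spread=.002); print(A[0].round(4),A[1])
k='long';draw(c,[(T(pz(outline(k),.04),A[0]),(0,255,0))],'wl3o.png')
```

```text
t=6.3 at [ 0.6203 -0.2252  0.0197] th 96.68 gap 0.0448 F [-1.6  1.1  5.9] -> shift [-0.0804  0.0075 -0.0195] turn -0.0003
[ 0.6238 -0.2244  0.1165] -11.385541915893555
```

View pics/wl3o.png

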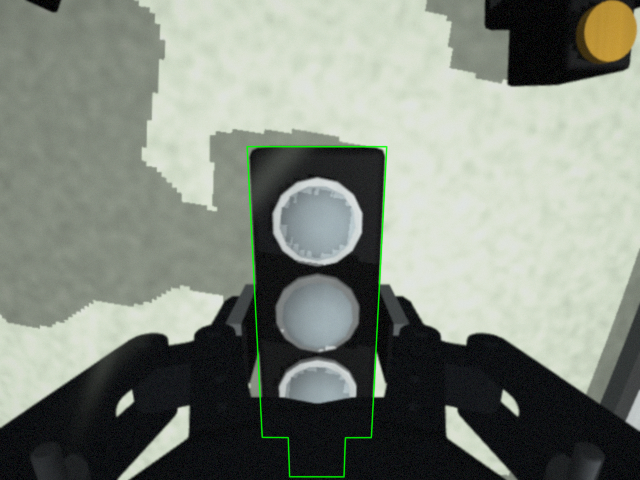

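Request:
carry_out:
  series: "-0.03 0 0 0;-0.08 0 0 0;-0.08 0 0 0;-0.08 0.07 -0.02 0.04;-0.08 0.12 -0.03 0.117;-0.08 0.17 -0.04 0.117;-0.08 0.203 -0.04 0.117;-0.08 0.203 -0.04 0.117;-0.08 0.203 -0.04 0.117"

```text
time: 7.25
ee_pos: [0.5561, -0.0268, 0.0982]
tool_rot: [[-0.0, -0.002, 1.0], [-0.0, 1.0, 0.002], [-1.0, -0.0, -0.0]]
wrist_force: [0.5, -1.3, -1.3]
finger_gap: 0.0451
```

```bash
cat >> mm.py <<'E'
def held(k,p,z0,name,s=1.5,spread=.002,th=None):
    c=cap('wrist',name); o=r.get_obs()
    A=edgefit([c],modpts(k,z0),p,s=s,spread=spread); print('held',A[0].round(4),A[1])
    return c,A[0]
E
python3 - <<'E'
from mm import *
o=r.get_obs(); e=o['ee_pos']; go(.6023,-.0238,.10,90.04)
th=np.arctan2(o['tool_rot'][1,1],o['tool_rot'][0,1])-np.pi/2
z0=e[2]-.0197
p=(e[0]+.0035*np.cos(th),e[1]+.0035*np.sin(th),th)
c,q=held('long',p,z0,'wl4'); print(np.round(p,4))
n=(.6058,-.0234,.0007)
A=edgefit([c],nestpts('long'),n,s=1,spread=.002); print('nest',A[0].round(4),A[1])
draw(c,[(T(pz(outline('long'),.04+z0),q),(0,255,0)),(T(pz(outline('long',.002),.018),n),(0,0,255)),(T(pz(rect(.164,.07),.018),n),(0,255,255))],'wl4o.png')
E
```

```text
t=7.2 at [ 0.5561 -0.0268  0.0982] th 90.13 gap 0.0451 F [ 0.5 -1.3 -1.3] -> shift [-0.0018  0.0029  0.0462] turn 0.0015
held [ 0.5596 -0.0263  0.0055] -12.219311714172363
[ 0.5596 -0.0268  0.0022]
nest [ 0.5873 -0.0202  0.008 ] -13.321637153625488
```

View pics/wl4o.png

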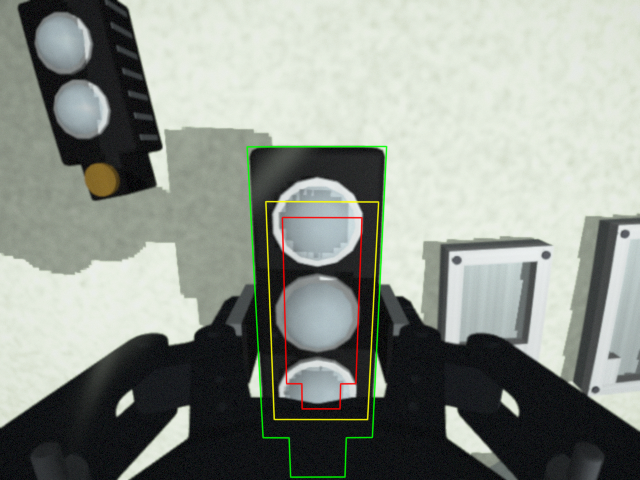

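Request:
carry_out:
  series: "-0.0018 0.003 0.0462 0.0015;-0.0018 0.003 0.0462 0.0015;0.02 0.003 0.0462 0.0015;0.045 0.003 0.0462 0.0015;0.05 0.003 0.0462 0.0015;0.05 0.003 0.0462 0.0015;0.05 0.003 0.0462 0.0015"

```text
time: 8.0
ee_pos: [0.6034, -0.026, 0.0492]
tool_rot: [[0.002, 0.003, 1.0], [-0.001, 1.0, -0.003], [-1.0, -0.001, 0.002]]
wrist_force: [-0.3, 0.2, -2.7]
finger_gap: 0.0451
```

Run:
```python
from mm import *
go(.6023,-.0238,.0297,90.04)
c=cap('wrist','wl5'); n=(.6058,-.0234,.0007); e=r.get_obs()['ee_pos']
draw(c,[(T(pz(outline('long',.002),.018),n),(0,0,255)),(T(pz(rect(.164,.07),.018),n),(0,255,255))],'wl5o.png')
```

```text
t=8.0 at [ 0.6034 -0.026   0.0492] th 89.85 gap 0.0451 F [-0.3  0.2 -2.7] -> shift [ 0.0195  0.0022 -0.0011] turn -0.0033
```

View pics/wl5o.png

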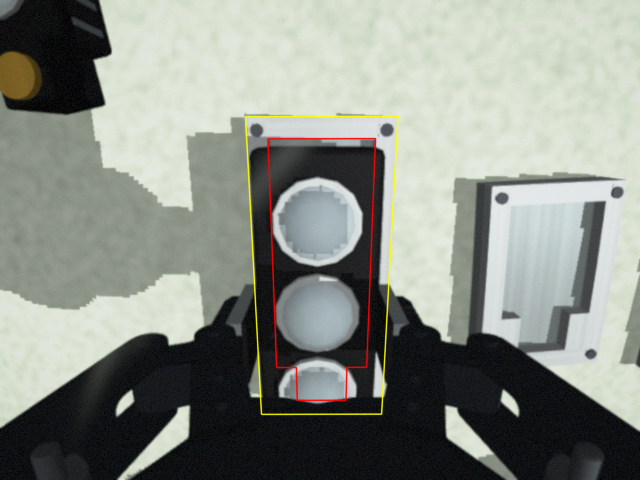

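Request:
carry_out:
  series: "0 0.002 -0.001 -0.003;0 0.002 -0.001 -0.003;0 0.002 -0.001 -0.003"

```text
time: 8.35
ee_pos: [0.6018, -0.0231, 0.0486]
tool_rot: [[0.001, -0.001, 1.0], [-0.0, 1.0, 0.001], [-1.0, -0.0, 0.001]]
wrist_force: [0.5, 0.0, -3.3]
finger_gap: 0.045
```

Run:
```python
from mm import *
go(.6023,-.0238,.0297,90.04)
```

```text
t=8.3 at [ 0.6018 -0.0231  0.0486] th 90.08 gap 0.045 F [ 0.5  0.  -3.3] -> shift [ 0.0189 -0.0007  0.0005] turn 0.0007
```

Request:
carry_out:
  series: "0.005 -0.0007 0.0005 0;0.01 -0.0007 0.0005 0;0.014 -0.0007 0.0005 0;0.017 -0.0007 0.0005 0;0.019 -0.0007 0.0005 0;0.019 -0.0007 0.0005 0;0.019 -0.0007 0.0005 0"

```text
time: 9.05
ee_pos: [0.602, -0.0239, 0.0297]
tool_rot: [[-0.0, -0.001, 1.0], [-0.0, 1.0, 0.001], [-1.0, -0.0, -0.0]]
wrist_force: [-3.8, 1.2, 5.7]
finger_gap: 0.045
```

Run:
```python
from mm import *
go(.6023,-.0238,.0297,90.04)
c=cap('wrist','wl6')
```

```text
t=9.1 at [ 0.602  -0.0239  0.0297] th 90.07 gap 0.045 F [-3.8  1.2  5.7] -> shift [-0.      0.0001  0.0003] turn 0.0006
```

View pics/wl6.png

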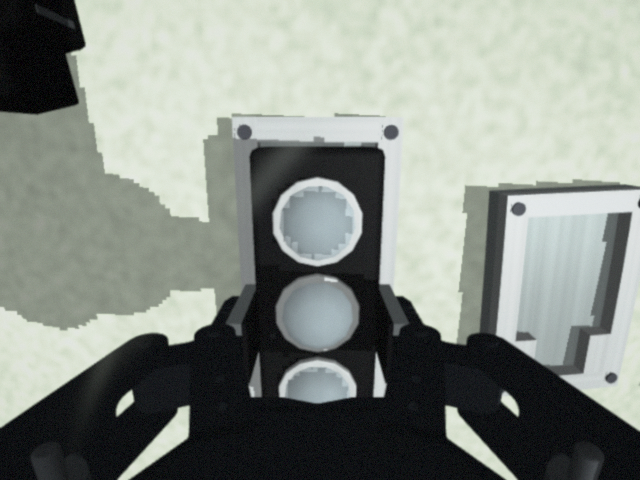

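Request:
carry_out:
  series: "0 0 0 0;0 0 0 0;0 0 0 0;0 0 0 0;0 0 0 0;0 0 0 0"
  grip: 0.0854

```text
time: 9.7
ee_pos: [0.6022, -0.0239, 0.0291]
tool_rot: [[-0.0, -0.001, 1.0], [-0.0, 1.0, 0.001], [-1.0, -0.0, -0.0]]
wrist_force: [0.0, -0.4, 0.5]
finger_gap: 0.0856
```

Request:
carry_out:
  series: "-0.05 0 0 0;-0.1 0 0 0;-0.15 0 0 0;-0.2 0 0 0;-0.2 0 0 0;-0.2 0 0 0"

```text
time: 10.3
ee_pos: [0.6023, -0.0239, 0.2299]
tool_rot: [[0.002, -0.001, 1.0], [-0.0, 1.0, 0.001], [-1.0, -0.0, 0.002]]
wrist_force: [-0.7, -0.1, -1.0]
finger_gap: 0.0856
```

Run:
```python
from mm import *
c=cap('wrist','wl7'); t=cap('top','t2'); s=cap('scene','s2')
n=(.6058,-.0234,.0007)
A=edgefit([c],modpts('long',.01),n,s=1,spread=.002); print('seated',A[0].round(4),A[1])
p=A[0];z0=.01;k='long'
draw(c,[(T(pz(outline(k),.04+z0),p),(0,255,0))],'wl7o.png')
go(.46,-.155,.21,99.7)
```

```text
seated [ 0.6049 -0.0234  0.0058] -23.71198081970215
t=10.4 at [ 0.6016 -0.0238  0.2274] th 90.06 gap 0.0853 F [-0.1 -0.1  0. ] -> shift [ 0.0177 -0.131  -0.1417] turn -0.1682
```

View pics/wl7o.png

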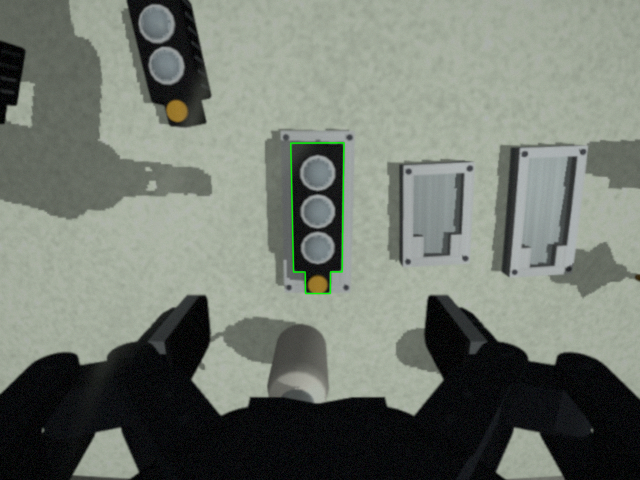

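View pics/t2.png

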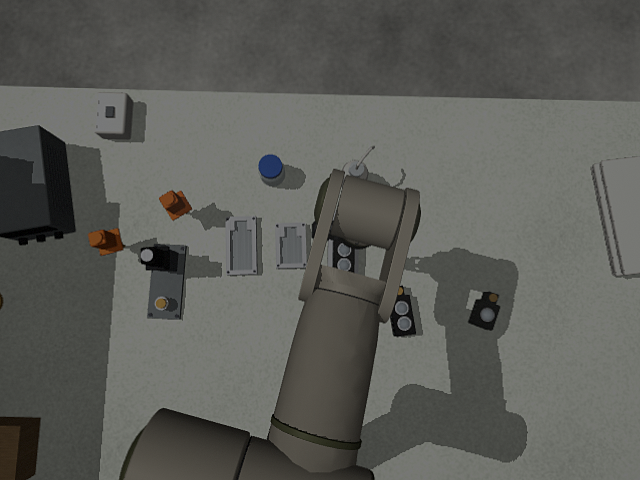

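Request:
carry_out:
  series: "0.017 -0.13 -0.142 -0.168;0.017 -0.13 -0.142 -0.168;0.017 -0.13 -0.142 -0.168;0.017 -0.13 -0.142 -0.168;0.017 -0.13 -0.142 -0.168;0.017 -0.13 -0.142 -0.168"

```text
time: 11.05
ee_pos: [0.4598, -0.1544, 0.2113]
tool_rot: [[-0.001, -0.166, 0.986], [0.001, 0.986, 0.166], [-1.0, 0.001, -0.001]]
wrist_force: [0.4, -0.6, 0.5]
finger_gap: 0.085
```

```bash
cat >> mm.py <<'E'
def lookE(k,p0,name,z,spread=.004,s=1):
    c=cap('wrist',name)
    A=edgefit([c],modpts(k),p0,s=s,spread=spread); p=A[0]; print('mod',k,p.round(4),A[1])
    draw(c,[(T(pz(outline(k),.04),p),(0,255,0)),(T(circ(LEN[k]/2-.011,.009,.044),p),(0,0,255))],name+'o.png')
    grasp(k,p,z); return p
E
python3 - <<'E'
from mm import *
c=ld('wl7')
for k,p in [('mid',(.6025,.2114,.0616)),('short',(.6056,.0969,.062))]:
    A=edgefit([c],nestpts(k),p,spread=.002); print(k,A[0].round(4),A[1])
lookE('mid',(.464,-.155,.17),'wm1',.075)
E
```

```text
mid [0.6025 0.2112 0.0575] -18.839380264282227
short [0.6057 0.097  0.0533] -17.80234146118164
mod mid [ 0.4631 -0.154   0.1772] -23.942001342773438
t=11.1 at [ 0.4604 -0.1539  0.2115] th 99.66 gap 0.0854 F [0.1 0.5 0.6] -> shift [ 0.1365 -0.0007 -0.0023] turn -0.0086
```

View pics/wm1o.png

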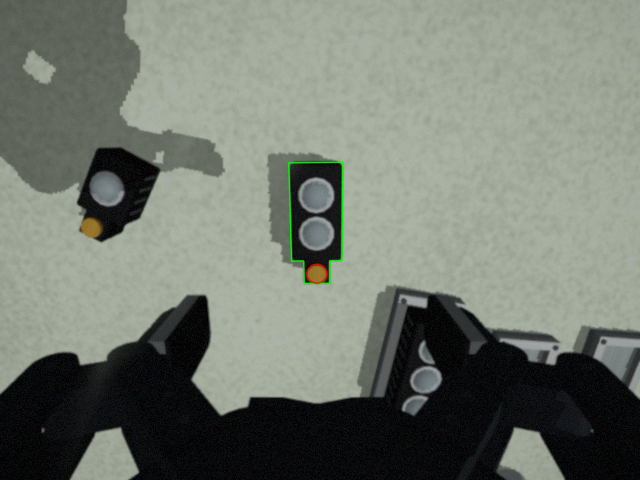

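Request:
carry_out:
  series: "0.05 -0.0007 -0.0023 -0.009;0.1 -0.0007 -0.0023 -0.009;0.14 -0.0007 -0.0023 -0.009;0.17 -0.0007 -0.0023 -0.009;0.19 -0.0007 -0.0023 -0.009;0.1945 -0.0007 -0.0023 -0.009;0.1945 -0.0007 -0.0023 -0.009;0.1945 -0.0007 -0.0023 -0.009"

```text
time: 11.9
ee_pos: [0.459, -0.1551, 0.0184]
tool_rot: [[0.001, -0.178, 0.984], [-0.001, 0.984, 0.178], [-1.0, -0.001, 0.001]]
wrist_force: [-0.5, -0.1, 0.2]
finger_gap: 0.0856
```

Run:
```python
from mm import *
lookE('mid',(.4631,-.154,.1772),'wm2',.018,s=1.5,spread=.001)
```

```text
mod mid [ 0.4601 -0.1544  0.1779] -12.808146476745605
t=11.9 at [ 0.4589 -0.1552  0.0186] th 100.24 gap 0.0856 F [-0.6  0.5  0.2] -> shift [ 0.0006  0.0005 -0.0037] turn 0.0008
```

View pics/wm2o.png

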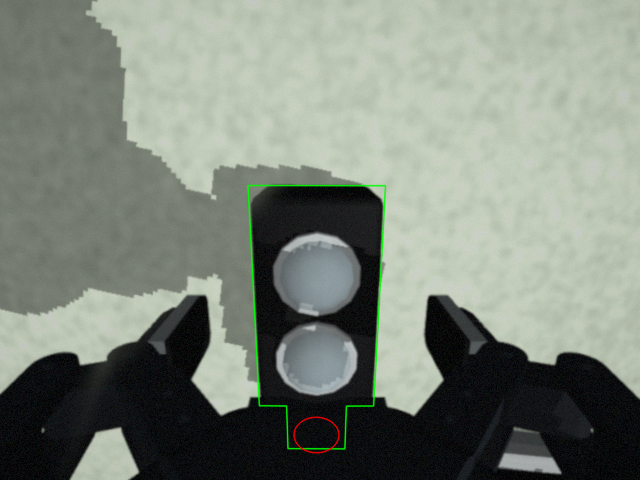

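Request:
carry_out:
  series: "0 0 0 0;0 0 0 0;0 0 0 0;0 0 0 0;0 0 0 0;0 0 0 0;0 0 0 0;0 0 0 0"
  grip: 0.03
  squeeze: 45

```text
time: 12.75
ee_pos: [0.4584, -0.1554, 0.0183]
tool_rot: [[0.001, -0.177, 0.984], [-0.001, 0.984, 0.177], [-1.0, -0.001, 0.001]]
wrist_force: [-0.3, 0.5, 5.8]
finger_gap: 0.0455
```

Request:
carry_out:
  series: "-0.03 0 0 0;-0.07 0 0 0;-0.1 0 0 0;-0.1 0 0 0;-0.1 0 0 0"

```text
time: 13.25
ee_pos: [0.458, -0.155, 0.1176]
tool_rot: [[0.0, -0.177, 0.984], [-0.0, 0.984, 0.177], [-1.0, -0.0, 0.0]]
wrist_force: [-0.0, 0.5, -1.9]
finger_gap: 0.0452
```

```bash
cat >> mm.py <<'E'
def wpts(k,z0,h=.04):  # wide part, -x end and sides only
    L=LEN[k]; q=np.array([[L/2-.06,.023],[-L/2,.023],[-L/2,-.023],[L/2-.06,-.023]]); 
    return np.vstack([samp(q[i:i+2],h+z0)[:-0 or None][:40] for i in range(3)])
def held2(k,d,hz,name,s=1.2):
    c=cap('wrist',name); o=r.get_obs(); e=o['ee_pos']; M=o['tool_rot']; th=np.arctan2(M[1,1],M[0,1])-np.pi/2
    z0=e[2]-hz; p=np.array((e[0]+d*np.cos(th),e[1]+d*np.sin(th),th))
    A=edgefit([c],wpts(k,z0),p,s=s,spread=.002); q=A[0]
    dx=(q[0]-e[0])*np.cos(th)+(q[1]-e[1])*np.sin(th); dy=-(q[0]-e[0])*np.sin(th)+(q[1]-e[1])*np.cos(th)
    print('offset along %.4f lat %.4f dyaw %.4f'%(dx,dy,q[2]-th),A[1])
    draw(c,[(T(pz(outline(k),.04+z0),q),(0,255,0))],name+'o.png'); return c,q
E
python3 - <<'E'
from mm import *
held2('mid',.0042,.0186,'wm3')
go(.6025-.004,.2112,.10,90+np.degrees(.058))
E
```

```text
offset along 0.0021 lat 0.0007 dyaw 0.0043 -21.487899780273438
t=13.3 at [ 0.4576 -0.1548  0.1168] th 100.20 gap 0.0452 F [-0.8 -0.5 -2.6] -> shift [0.0169 0.3353 0.2035] turn 0.1200
```

View pics/wm3o.png

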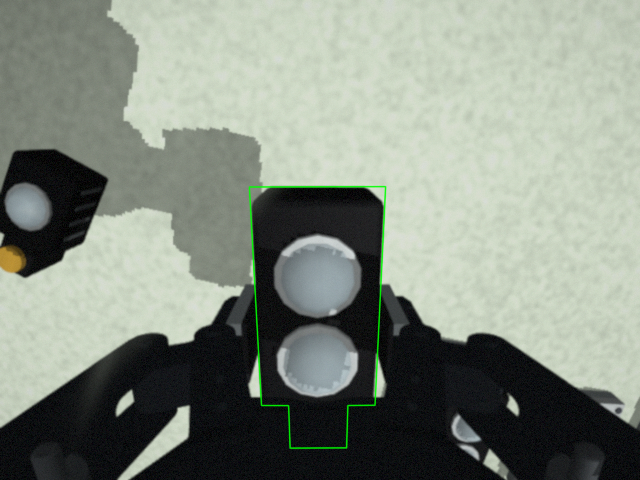

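Run:
```python
from mm import *
c=ld('wm3'); o=r.get_obs(); e=o['ee_pos']; M=o['tool_rot']; th=np.arctan2(M[1,1],M[0,1])-np.pi/2
for d in (.002,.004,.006):
    p=(e[0]+d*np.cos(th),e[1]+d*np.sin(th),th)
    for h in (.04,0): print(d,h,proj(c,T([[-.055,-.023,h+e[2]-.0185],[-.055,.023,h+e[2]-.0185]],p)).round(1).tolist())
im=c['img'].mean(2); print(im[175:225,318].astype(int))
im=cv2.resize(c['img'][160:260,230:410,::-1],None,fx=4,fy=4); im=np.clip(im.astype(float)*4,0,255).astype(np.uint8); cv2.imwrite('pics/wm3z.png',im)
```

```text
0.002 0.04 [[247.5, 186.1], [383.9, 186.2]]
0.002 0 [[264.2, 175.6], [367.9, 175.7]]
0.004 0.04 [[247.7, 192.0], [383.6, 192.1]]
0.004 0 [[264.4, 180.1], [367.7, 180.2]]
0.006 0.04 [[248.0, 197.9], [383.4, 198.0]]
0.006 0 [[264.5, 184.6], [367.6, 184.7]]
[212 213 211 214 214 214 214 215 213 215 199 135  60   9  19   1   4  12
  11   9   6  14   7  10  15  18  16  11  14  23  22  29  28  35  30  29
  31  30  32  28  35  33  26  29  29  30  30  29  29  32]
```

View pics/wm3z.png

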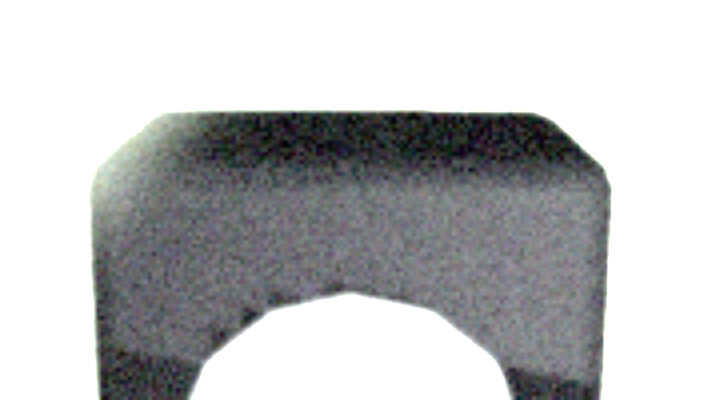

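```bash
cat >> h.py <<'E'
def brass(c,uv,rad=25):
    hsv=cv2.cvtColor(c['img'],cv2.COLOR_RGB2HSV); m=((hsv[...,0]>8)&(hsv[...,0]<30)&(hsv[...,1]>120)&(hsv[...,2]>70)).astype(np.uint8)
    n,l,st,ce=cv2.connectedComponentsWithStats(m); 
    d=[np.hypot(*(ce[i]-uv)) if st[i,4]>15 else 1e9 for i in range(1,n)]
    if not d or min(d)>rad: return None
    i=1+int(np.argmin(d)); return ce[i],st[i,4]
E
python3 - <<'E'
from mm import *
for nm,k,p in [('wl1','long',(.6227,-.2219,.1187)),('wm1','mid',(.4631,-.154,.1772)),('wl7','long',(.6055,-.0234,.003))]:
    c=ld(nm); z0=.01 if nm=='wl7' else 0
    q=T(circ(LEN[k]/2-.011,.0,.044+z0,1),p); u=proj(c,q)[0]; b=brass(c,u); w=unproj(c,b[0],.044+z0)[0]; print(nm,u.round(1),b,q[0].round(4),w.round(4))
    L=LEN[k]/2-.011; print(' origin est',w[:2]-L*np.array([np.cos(p[2]),np.sin(p[2])]))
E
```

```text
wl1 [300. 289.] (array([300.04938272, 289.42798354]), np.int32(243)) [ 0.6813 -0.2149  0.044 ] [ 0.6818 -0.2148  0.044 ]
 origin est [ 0.62320467 -0.22183014]
wm1 [316.4 273.3] (array([316.46645367, 273.83067093]), np.int32(313)) [ 0.5064 -0.1462  0.044 ] [ 0.5069 -0.1461  0.044 ]
 origin est [ 0.46360164 -0.15380927]
wl7 [317.3 284.5] (array([317.35494881, 284.04778157]), np.int32(293)) [ 0.6645 -0.0232  0.054 ] [ 0.664  -0.0231  0.054 ]
 origin est [ 0.60503874 -0.0233072 ]
```

Run:
```python
from mm import *
go(.5968,.2109,.117,93.4)
```

```text
t=13.3 at [ 0.4576 -0.1548  0.1168] th 100.20 gap 0.0452 F [-0.8 -0.5 -2.6] -> shift [-1.000e-04  3.353e-01  2.017e-01] turn 0.1186
```

Request:
carry_out:
  series: "0 0.335 0.202 0.118;0 0.335 0.202 0.118;0 0.335 0.202 0.118;0 0.335 0.202 0.118;0 0.335 0.202 0.118;0 0.335 0.202 0.118;0 0.335 0.202 0.118;0 0.335 0.202 0.118;0 0.335 0.202 0.118;0 0.335 0.202 0.118"

```text
time: 14.3
ee_pos: [0.5968, 0.2108, 0.1153]
tool_rot: [[-0.004, -0.062, 0.998], [-0.001, 0.998, 0.062], [-1.0, -0.001, -0.004]]
wrist_force: [-0.4, 0.2, -2.0]
finger_gap: 0.0451
```

Run:
```python
from mm import *
go(.5968,.2109,.046,93.4)
```

```text
t=14.3 at [0.5968 0.2108 0.1153] th 93.53 gap 0.0451 F [-0.4  0.2 -2. ] -> shift [0.0693 0.0001 0.0003] turn 0.0023
```

Request:
carry_out:
  series: "0.03 0 0.0003 0.002;0.06 0 0.0003 0.002;0.069 0 0.0003 0.002;0.069 0 0.0003 0.002;0.069 0 0.0003 0.002"

```text
time: 14.8
ee_pos: [0.5986, 0.2098, 0.0497]
tool_rot: [[0.001, -0.057, 0.998], [0.0, 0.998, 0.057], [-1.0, 0.0, 0.001]]
wrist_force: [1.3, 1.5, -2.7]
finger_gap: 0.0452
```

Run:
```python
from mm import *
go(.5968,.2109,.0285,93.4)
c=cap('wrist','wm5'); n=(.6025,.2112,.059); k='mid'
draw(c,[(T(pz(outline(k,.002),.018),n),(0,0,255)),(T(pz(rect(LEN[k]+.024,.07),.018),n),(0,255,255))],'wm5o.png')
```

```text
t=14.8 at [0.5986 0.2098 0.0497] th 93.28 gap 0.0452 F [ 1.3  1.5 -2.7] -> shift [ 0.0212  0.0012 -0.0017] turn -0.0021
```

View pics/wm5o.png

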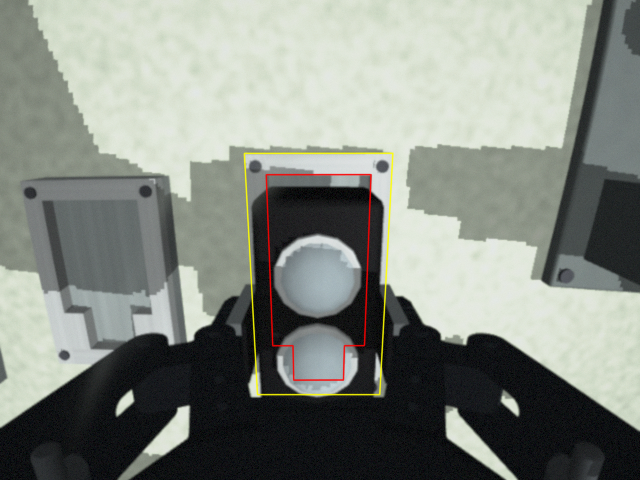

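Run:
```python
from mm import *
c=ld('wm5'); im=c['img'].mean(2); print(im[150:200,318].astype(int))
w=unproj(c,(318,187),.0313)[0]; n=(.6025,.2112,.059); a=n[2]
f=lambda w:( (w[0]-n[0])*np.cos(a)+(w[1]-n[1])*np.sin(a), -(w[0]-n[0])*np.sin(a)+(w[1]-n[1])*np.cos(a))
print('mod end in nest frame',f(w),'want -.055; pocket edge -.057')
for y in (152.5,153.5,154.5): print(y,f(unproj(c,(318,y),.018)[0]))
cv2.imwrite('pics/wm5z.png',cv2.resize(c['img'][130:300,220:420,::-1],None,fx=3.8,fy=3.5,interpolation=cv2.INTER_CUBIC))
```

```text
[141 134 130 165 198 208 208 215 212 217 217 218 217 216 214 215 215 216
 214 216 217 215 216 209 185 137 115 110 112 114 111 111 113 113 110 103
  69  36   7   6  16  10   5  12   2  15  12  10   2  13]
mod end in nest frame (np.float64(-0.0524372872167562), np.float64(-8.966014294722749e-05)) want -.055; pocket edge -.057
152.5 (np.float64(-0.06705266173715643), np.float64(-5.3366284022004704e-05))
153.5 (np.float64(-0.06659228147790698), np.float64(-5.3503215963706004e-05))
154.5 (np.float64(-0.06613136050170078), np.float64(-5.3639857097702564e-05))
```

View pics/wm5z.png

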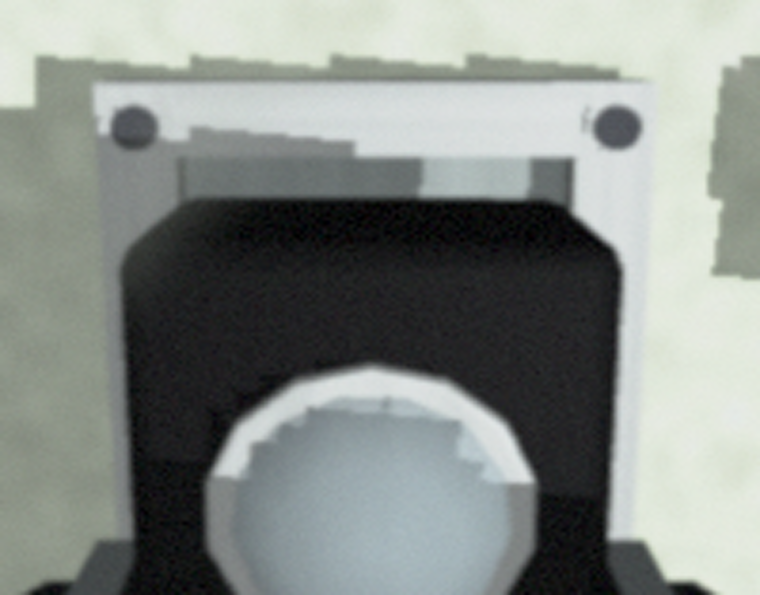

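Request:
carry_out:
  series: "0 0.0011 -0.0022 -0.002;0 0.0011 -0.0022 -0.002;0.006 0.0011 -0.0022 -0.002;0.012 0.0011 -0.0022 -0.002;0.012 0.0011 -0.0022 -0.002;0.012 0.0011 -0.0022 -0.002"

```text
time: 15.45
ee_pos: [0.5956, 0.2113, 0.0363]
tool_rot: [[-0.001, -0.06, 0.998], [-0.0, 0.998, 0.06], [-1.0, -0.0, -0.001]]
wrist_force: [0.1, -0.1, -1.7]
finger_gap: 0.0451
```

Run:
```python
from mm import *
go(.5963,.2109,.0285,93.4)
```

```text
t=15.4 at [0.5956 0.2113 0.0363] th 93.44 gap 0.0451 F [ 0.1 -0.1 -1.7] -> shift [ 0.0078 -0.0004  0.0007] turn 0.0008
```

Request:
carry_out:
  series: "0.002 -0.0004 0.0007 0;0.004 -0.0004 0.0007 0;0.006 -0.0004 0.0007 0;0.0078 -0.0004 0.0007 0;0.0078 -0.0004 0.0007 0;0.0078 -0.0004 0.0007 0"

```text
time: 16.05
ee_pos: [0.5964, 0.211, 0.0288]
tool_rot: [[-0.0, -0.06, 0.998], [-0.0, 0.998, 0.06], [-1.0, -0.0, -0.0]]
wrist_force: [-0.3, -0.5, -1.4]
finger_gap: 0.0451
```

Run:
```python
from mm import *
go(.5963,.2109,.0285,93.4)
c=cap('wrist','wm6')
cv2.imwrite('pics/wm6z.png',cv2.resize(c['img'][130:330,200:440,::-1],None,fx=3,fy=3,interpolation=cv2.INTER_CUBIC))
```

```text
t=16.1 at [0.5964 0.211  0.0288] th 93.45 gap 0.0451 F [-0.3 -0.5 -1.4] -> shift [ 0.0003 -0.0001 -0.0001] turn 0.0008
```

View pics/wm6z.png

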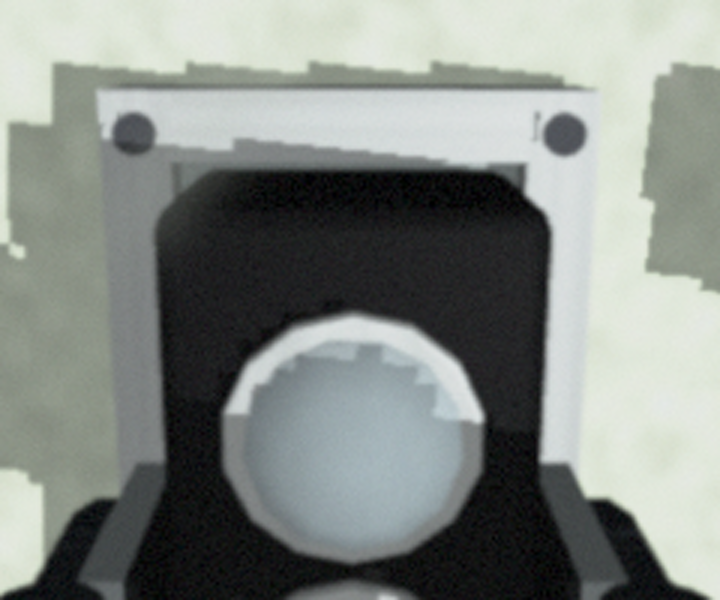

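Request:
carry_out:
  series: "0.0008 0 0 0;0.0008 0 0 0;0.0008 0 0 0"

```text
time: 16.4
ee_pos: [0.5965, 0.211, 0.0283]
tool_rot: [[0.0, -0.06, 0.998], [0.0, 0.998, 0.06], [-1.0, 0.0, 0.0]]
wrist_force: [-0.9, -0.2, 1.1]
finger_gap: 0.0451
```

Request:
carry_out:
  series: "0 0 0 0;0 0 0 0;0 0 0 0;0 0 0 0;0 0 0 0;0 0 0 0"
  grip: 0.0854

```text
time: 17.0
ee_pos: [0.5964, 0.211, 0.028]
tool_rot: [[-0.0, -0.06, 0.998], [-0.0, 0.998, 0.06], [-1.0, -0.0, -0.0]]
wrist_force: [0.0, -0.3, 0.8]
finger_gap: 0.0853
```

Request:
carry_out:
  series: "-0.05 0 0 0;-0.1 0 0 0;-0.15 0 0 0;-0.19 0 0 0;-0.19 0 0 0;-0.19 0 0 0"

```text
time: 17.6
ee_pos: [0.5964, 0.211, 0.2185]
tool_rot: [[0.001, -0.06, 0.998], [0.0, 0.998, 0.06], [-1.0, 0.0, 0.001]]
wrist_force: [-0.3, -0.4, -0.6]
finger_gap: 0.0855
```

Run:
```python
from mm import *
c=cap('wrist','wm7'); t=cap('top','t3'); s=cap('scene','s3')
go(.46,-.342,.21,71)
cv2.imwrite('pics/t3c.png',cv2.resize(t['img'][130:350,130:520,::-1],None,fx=2,fy=2))
```

```text
t=17.8 at [0.5959 0.2108 0.2163] th 93.44 gap 0.0854 F [ 0.6 -0.3 -0.6] -> shift [ 0.007  -0.5437 -0.1688] turn 0.3916
```

View pics/wm7.png

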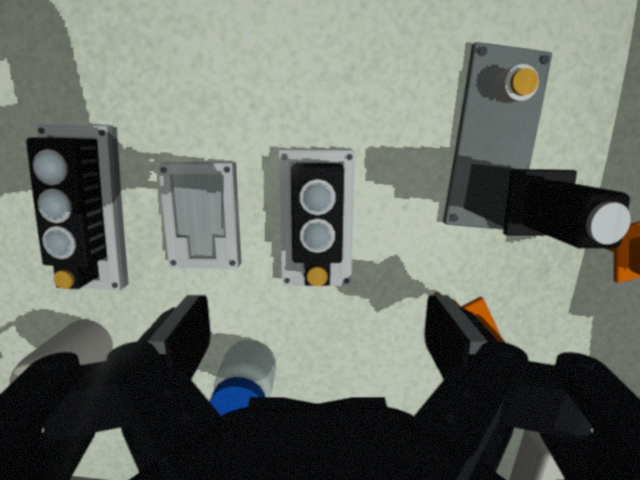

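View pics/t3c.png

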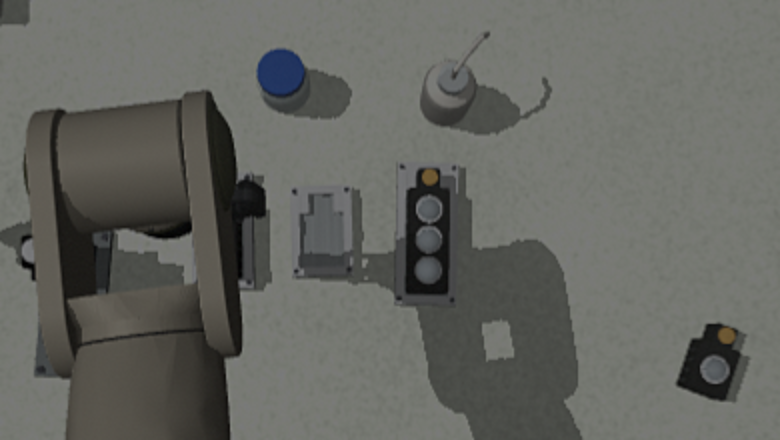

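Request:
carry_out:
  series: "0.006 -0.544 -0.168 0.392;0.006 -0.544 -0.168 0.392;0.006 -0.544 -0.168 0.392;0.006 -0.544 -0.168 0.392;0.006 -0.544 -0.168 0.392;0.006 -0.544 -0.168 0.392;0.006 -0.544 -0.168 0.392;0.006 -0.544 -0.168 0.392;0.006 -0.544 -0.168 0.392;0.006 -0.544 -0.168 0.392"

```text
time: 18.75
ee_pos: [0.4767, -0.2764, 0.2116]
tool_rot: [[-0.002, 0.326, 0.945], [0.002, 0.945, -0.326], [-1.0, 0.001, -0.002]]
wrist_force: [0.8, 0.2, -0.2]
finger_gap: 0.0848
```

Request:
carry_out:
  series: "0 -0.045 -0.014 0;0 -0.06 -0.018 0;0 -0.06 -0.018 0"

```text
time: 19.05
ee_pos: [0.4401, -0.3269, 0.2116]
tool_rot: [[-0.001, 0.329, 0.944], [0.002, 0.944, -0.329], [-1.0, 0.001, -0.002]]
wrist_force: [-0.4, -0.4, -0.5]
finger_gap: 0.0852
```

Run:
```python
from mm import *
go(.465,-.344,.21,71)
lookE('short',(.470,-.3455,-.345),'ws1',.018)
```

```text
t=19.1 at [ 0.4401 -0.3269  0.2116] th 70.80 gap 0.0852 F [-0.4 -0.4 -0.5] -> shift [ 0.0016 -0.008   0.0292] turn -0.0035
mod short [ 0.4704 -0.3441 -0.3391] -21.276126861572266
t=19.1 at [ 0.4409 -0.3255  0.2119] th 70.90 gap 0.0853 F [ 0.3 -0.3 -0.5] -> shift [ 0.1939 -0.0081  0.0292] turn 0.0057
```

View pics/ws1o.png

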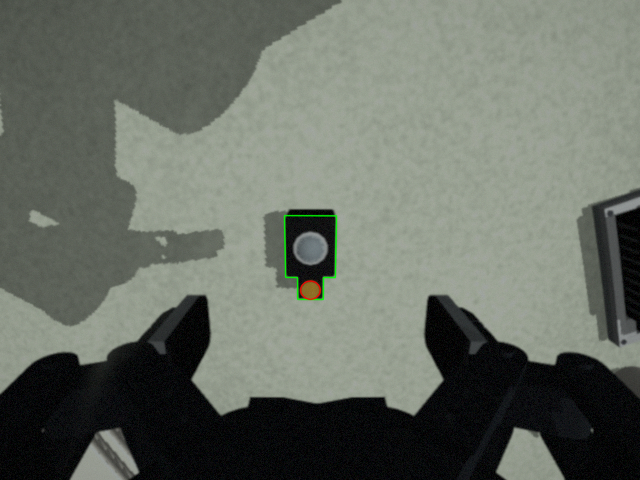

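Request:
carry_out:
  series: "0.02 -0.0081 0.0292 0.0057;0.06 -0.0081 0.0292 0.0057;0.1 -0.0081 0.0292 0.0057;0.14 -0.0081 0.0292 0.0057;0.14 -0.0081 0.0292 0.0057;0.14 -0.0081 0.0292 0.0057"

```text
time: 19.7
ee_pos: [0.4672, -0.3419, 0.0735]
tool_rot: [[-0.0, 0.33, 0.944], [0.0, 0.944, -0.33], [-1.0, 0.0, -0.0]]
wrist_force: [-0.0, 0.3, 1.2]
finger_gap: 0.0853
```

Run:
```python
from mm import *
lookE('short',(.4704,-.3441,-.3391),'ws2',.018,spread=.002)
```

```text
mod short [ 0.4703 -0.3442 -0.3359] -20.89577865600586
t=19.8 at [ 0.4675 -0.3426  0.0746] th 70.73 gap 0.0856 F [ 0.8 -0.4  0.3] -> shift [ 0.0566 -0.0005 -0.0019] turn -0.0005
```

View pics/ws2o.png

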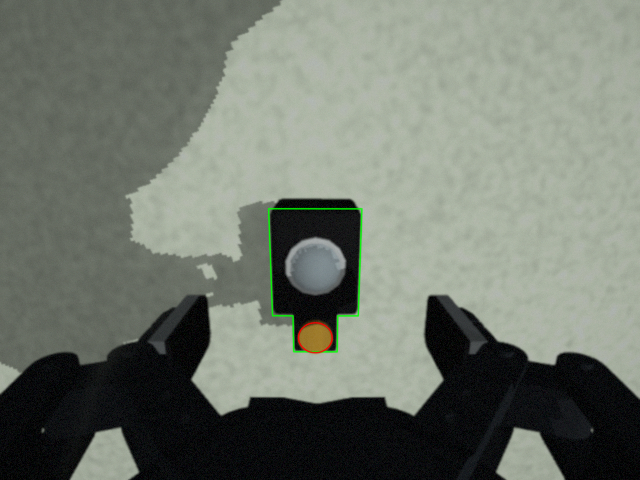

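Request:
carry_out:
  series: "0.03 -0.0005 -0.0019 0;0.0566 -0.0005 -0.0019 0;0.0566 -0.0005 -0.0019 0;0.0566 -0.0005 -0.0019 0"

```text
time: 20.15
ee_pos: [0.4652, -0.3432, 0.0182]
tool_rot: [[0.002, 0.331, 0.944], [-0.002, 0.944, -0.331], [-1.0, -0.001, 0.003]]
wrist_force: [0.7, 0.5, 0.2]
finger_gap: 0.0853
```

Request:
carry_out:
  series: "0 0 0 0;0 0 0 0;0 0 0 0;0 0 0 0;0 0 0 0;0 0 0 0;0 0 0 0;0 0 0 0"
  grip: 0.03
  squeeze: 45

```text
time: 20.95
ee_pos: [0.4647, -0.3429, 0.0175]
tool_rot: [[0.001, 0.331, 0.944], [-0.001, 0.944, -0.331], [-1.0, -0.001, 0.002]]
wrist_force: [-0.5, 1.2, 5.8]
finger_gap: 0.0449
```

Run:
```python
from mm import *
o=r.get_obs(); e=o['ee_pos']; a=-.3362; p=np.array((.4704,-.3442)); d=p-e[:2]; print('along',d@[np.cos(a),np.sin(a)],'lat',d@[-np.sin(a),np.cos(a)],'h',e[2]); go(.46,-.34,.117,70.8)
cap('wrist','ws3')
```

```text
along 0.005776641851552153 lat 0.0006879947256502805 h 0.017514038256298096
t=20.9 at [ 0.4647 -0.3429  0.0175] th 70.66 gap 0.0449 F [-0.5  1.2  5.8] -> shift [-0.0995  0.0011 -0.0052] turn -0.0025
```

Request:
carry_out:
  series: "-0.03 0 0 0;-0.07 0 0 0;-0.1 0 0 0;-0.1 0 0 0;-0.1 0 0 0"

```text
time: 21.5
ee_pos: [0.464, -0.3423, 0.1159]
tool_rot: [[-0.0, 0.331, 0.944], [0.0, 0.944, -0.331], [-1.0, 0.0, -0.0]]
wrist_force: [0.4, 0.2, -2.8]
finger_gap: 0.0451
```

View pics/ws3.png

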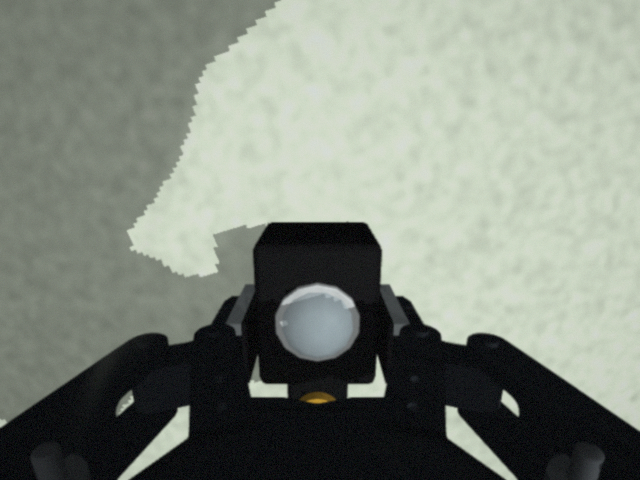

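Run:
```python
from mm import *
A=edgefit([ld('wm7')],nestpts('short'),(.6057,.097,.056),spread=.002); print(A)
B=edgefit([ld('wm7'),ld('wl7'),ld('w3'),ld('t1')],nestpts('short'),(.6057,.097,.056),spread=.002); print(B)
n=B[0]; d=.0063
go(n[0]-d*np.cos(n[2]),n[1]-d*np.sin(n[2]),.117,90+np.degrees(n[2]))
```

```text
(array([0.60540533, 0.09710084, 0.05393001]), np.float64(-16.225305557250977))
(array([0.60570897, 0.09703797, 0.05507298]), np.float64(-63.02842330932617))
t=21.5 at [ 0.464  -0.3423  0.1159] th 70.65 gap 0.0451 F [ 0.4  0.2 -2.8] -> shift [-0.001   0.4591 -0.0177] turn -0.3927
```

Request:
carry_out:
  series: "-0.005 0.459 -0.0177 -0.393;-0.005 0.459 -0.0177 -0.393;-0.005 0.459 -0.0177 -0.393;-0.005 0.459 -0.0177 -0.393;-0.005 0.459 -0.0177 -0.393;-0.005 0.459 -0.0177 -0.393;-0.005 0.459 -0.0177 -0.393;-0.005 0.459 -0.0177 -0.393;-0.005 0.459 -0.0177 -0.393;-0.005 0.459 -0.0177 -0.393"

```text
time: 22.5
ee_pos: [0.5992, 0.1012, 0.1189]
tool_rot: [[-0.003, -0.06, 0.998], [0.001, 0.998, 0.06], [-1.0, 0.001, -0.003]]
wrist_force: [-0.5, -1.3, -2.5]
finger_gap: 0.0453
```

Run:
```python
from mm import *
n=(.6057,.0970,.055); d=.0063
go(n[0]-d*np.cos(n[2]),n[1]-d*np.sin(n[2]),.045,90+np.degrees(n[2]))
```

```text
t=22.5 at [0.5992 0.1012 0.1189] th 93.44 gap 0.0453 F [-0.5 -1.3 -2.5] -> shift [ 0.0739 -0.0046  0.0001] turn 0.0051
```

Request:
carry_out:
  series: "0.02 -0.0035 0 0.003;0.05 -0.0035 0 0.003;0.07 -0.0035 0 0.003;0.07 -0.0035 0 0.003;0.07 -0.0035 0 0.003;0.07 -0.0035 0 0.003"

```text
time: 23.1
ee_pos: [0.6003, 0.0926, 0.052]
tool_rot: [[0.001, -0.052, 0.999], [-0.0, 0.999, 0.052], [-1.0, -0.0, 0.001]]
wrist_force: [0.4, -0.5, -2.2]
finger_gap: 0.0453
```

Run:
```python
from mm import *
n=(.6057,.0970,.055); d=.0063; k='short'
go(n[0]-d*np.cos(n[2]),n[1]-d*np.sin(n[2]),.0275,90+np.degrees(n[2]))
c=cap('wrist','ws5'); 
im=c['img'].mean(2); print(im[180:250,318].astype(int)); print(r.get_obs()['ee_pos'])
draw(c,[(T(pz(outline(k,.002),.018),n),(0,0,255)),(T(pz(rect(LEN[k]+.024,.07),.018),n),(0,255,255))],'ws5o.png',(200,150,240,190),3.2)
```

```text
t=23.1 at [0.6003 0.0926 0.052 ] th 92.99 gap 0.0453 F [ 0.4 -0.5 -2.2] -> shift [ 0.0245  0.0041 -0.0007] turn -0.0029
[150 146 147 136  96  82  92 134 202 221 222 222 222 223 224 225 226 225
 224 222 225 222 223 223 212 160 138 135 128 116 113 114 114 113 114 111
 113 111 114 116 111 101  53  18  10  15  15  10   1  13  13   9  14  10
  16   4   9  14   9  20  18  11  17  11  18  20  27  25  24  30]
[0.60030581 0.09266589 0.0521672 ]
```

View pics/ws5o.png

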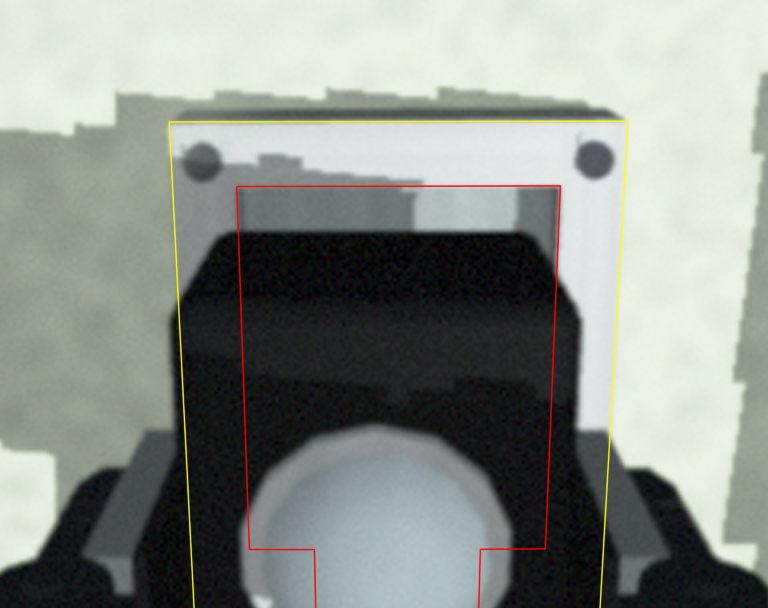

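Run:
```python
from mm import *
c=ld('ws5'); n=(.6057,.0970,.055); a=n[2]
f=lambda w:( (w[0]-n[0])*np.cos(a)+(w[1]-n[1])*np.sin(a), -(w[0]-n[0])*np.sin(a)+(w[1]-n[1])*np.cos(a))
print(f(unproj(c,(318,221.5),.052-.0175)[0]),'want -.040')
e=np.array([.6003,.0926]); print('tcp',f(e))
d=.0063; go(n[0]-d*np.cos(n[2]),n[1]-d*np.sin(n[2]),.036,90+np.degrees(n[2]))
```

```text
(np.float64(-0.03859398740242157), np.float64(-0.003034190759292916)) want -.040
tcp (np.float64(-0.0056337125688022014), np.float64(-0.004096496392299264))
t=23.1 at [0.6003 0.0927 0.0522] th 92.99 gap 0.045 F [ 0.7 -0.1 -2.9] -> shift [ 0.0162  0.004  -0.0007] turn -0.0028
```

Request:
carry_out:
  series: "0 0.0035 -0.001 -0.003;0 0.0035 -0.001 -0.003;0 0.0035 -0.001 -0.003;0.006 0.0035 -0.001 -0.003;0.012 0.0035 -0.001 -0.003;0.012 0.0035 -0.001 -0.003;0.012 0.0035 -0.001 -0.003"

```text
time: 23.85
ee_pos: [0.5985, 0.0962, 0.0388]
tool_rot: [[-0.001, -0.055, 0.998], [0.0, 0.998, 0.055], [-1.0, 0.0, -0.001]]
wrist_force: [0.7, 0.2, -2.7]
finger_gap: 0.0451
```

Run:
```python
from mm import *
n=(.6057,.0970,.055); d=.0067;a=n[2]
go(n[0]-d*np.cos(n[2]),n[1]-d*np.sin(n[2])-.0005,.0275,90+np.degrees(n[2]))
c=cap('wrist','ws6')
cv2.imwrite('pics/ws6z.png',cv2.resize(c['img'][150:340,200:440,::-1],None,fx=3,fy=3,interpolation=cv2.INTER_CUBIC))
```

```text
t=23.9 at [0.5985 0.0962 0.0388] th 93.17 gap 0.0451 F [ 0.7  0.2 -2.7] -> shift [ 0.0113 -0.0001  0.0005] turn 0.0003
```

View pics/ws6z.png

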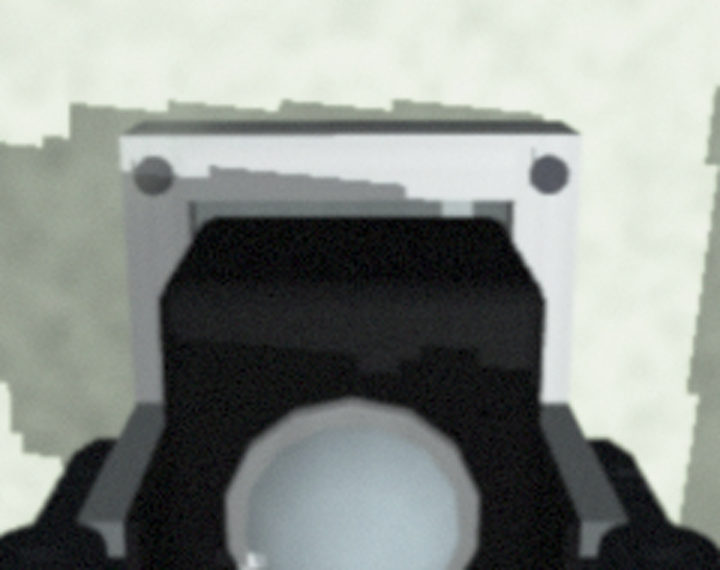

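Request:
carry_out:
  series: "0.003 0 0.0003 0;0.006 0 0.0003 0;0.009 0 0.0003 0;0.0113 0 0.0003 0;0.0118 0 0.0003 0;0.0118 0 0.0003 0;0.0118 0 0.0003 0"

```text
time: 24.6
ee_pos: [0.5988, 0.0963, 0.0275]
tool_rot: [[-0.0, -0.055, 0.998], [-0.0, 0.998, 0.055], [-1.0, -0.0, -0.0]]
wrist_force: [-3.4, -0.1, 1.1]
finger_gap: 0.0451
```

Run:
```python
from mm import *
go(.599,.0961,.0275,93.15)
c=cap('wrist','ws7')
cv2.imwrite('pics/ws7z.png',cv2.resize(c['img'][150:340,200:440,::-1],None,fx=3,fy=3,interpolation=cv2.INTER_CUBIC))
```

```text
t=24.6 at [0.5988 0.0963 0.0275] th 93.18 gap 0.0451 F [-3.4 -0.1  1.1] -> shift [ 0.     -0.0002  0.0002] turn 0.0004
```

View pics/ws7z.png

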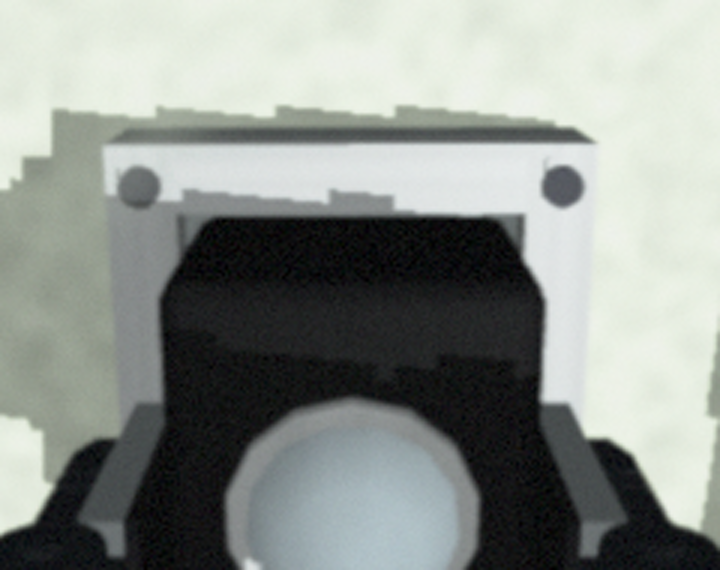

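Request:
carry_out:
  series: "0 0 0 0;0 0 0 0;0 0 0 0;0 0 0 0;0 0 0 0;0 0 0 0"
  grip: 0.0854

```text
time: 25.25
ee_pos: [0.5989, 0.0963, 0.0273]
tool_rot: [[0.0, -0.055, 0.998], [0.0, 0.998, 0.055], [-1.0, 0.0, 0.0]]
wrist_force: [-0.5, -0.2, -0.0]
finger_gap: 0.0857
```

Request:
carry_out:
  series: "-0.05 0 0 0;-0.1 0 0 0;-0.15 0 0 0;-0.2 0 0 0;-0.22 0 0 0;-0.22 0 0 0;-0.22 0 0 0"

```text
time: 25.95
ee_pos: [0.5986, 0.0963, 0.2466]
tool_rot: [[-0.001, -0.055, 0.998], [0.0, 0.998, 0.055], [-1.0, 0.0, -0.001]]
wrist_force: [-0.2, -0.5, 0.2]
finger_gap: 0.0853
```

Run:
```python
from mm import *
c=cap('wrist','w8'); t=cap('top','t4'); s=cap('scene','s4')
for k,n in [('long',(.6058,-.0234,.002)),('short',(.6057,.0970,.055)),('mid',(.6025,.2112,.0585))]:
    p=T(circ(LEN[k]/2-.011,0,.054,1),n); u=proj(c,p)[0]; b=brass(c,u); print(k,p[0].round(4),unproj(c,b[0],.054)[0].round(4) if b else None,b)
    A=edgefit([c],modpts(k,.01),n,spread=.002);print(A[0].round(4),A[1])
cv2.imwrite('pics/s4c.png',cv2.resize(s['img'][150:370,130:430,::-1],None,fx=2.6,fy=2.6,interpolation=cv2.INTER_CUBIC))
print(r.get_obs()['time'])
```

```text
long [ 0.6648 -0.0233  0.054 ] [ 0.6644 -0.0227  0.054 ] (array([193.01185771, 275.34387352]), np.int32(253))
[ 0.6048 -0.0141  0.0039] -19.001174926757812
short [0.6347 0.0986 0.054 ] [0.6336 0.0989 0.054 ] (array([317.1349481 , 252.34602076]), np.int32(289))
[0.6036 0.097  0.0643] -23.00881004333496
mid [0.6464 0.2138 0.054 ] [0.6455 0.2142 0.054 ] (array([433.02536232, 270.04710145]), np.int32(276))
[0.6008 0.2106 0.066 ] -20.314037322998047
26.1
```

View pics/w8.png

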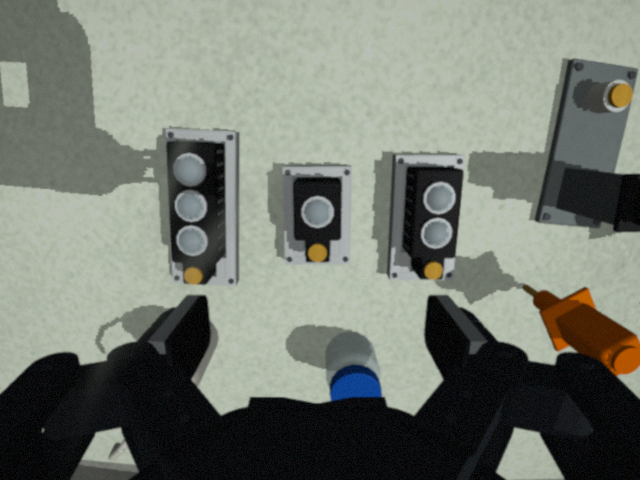

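View pics/s4c.png

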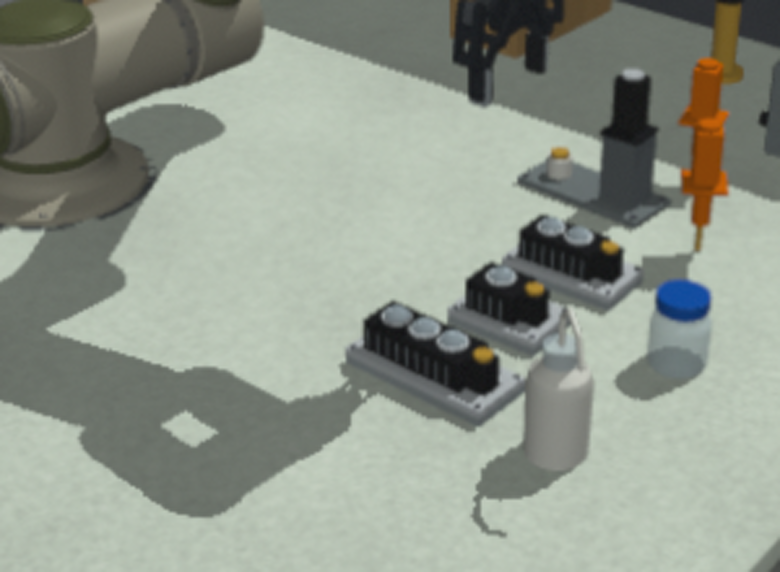

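Run:
```python
from mm import *
pts=np.vstack([samp(np.array([[.03,-.0375],[-.085,-.0375]]),.01)[:40],samp(np.array([[-.085,-.0375],[-.085,.0375]]),.01)[:30],samp(np.array([[-.085,.0375],[.0,.0375]]),.01)[:30],circ(-.05,.011,.04)])
res=[]
for nm in ('wm7','t1','s1'):
    c=ld(nm)
    for y in (0,.1,-.1):
        A=edgefit([c],pts,(.515,.378,y),spread=.004); print(nm,A[0].round(4),A[1])
    p=A[0]
    b=brass(c,proj(c,T([[-.05,0,.04]],p))[0]); print('stud brass',unproj(c,b[0],.04)[0].round(4),b[1])
c=ld('wm7');A=edgefit([c],pts,(.515,.378,0),spread=.004);p=A[0]
draw(c,[(T(pz(rect(.17,.075),.01),p),(0,255,0)),(T(circ(-.05,.011,.04),p),(0,0,255)),(T(pz(rect(.05,.05,.045),.101),p),(255,0,255)),(T(pz(rect(.034,.03,.045),.165),p),(255,255,0))],'wm7s.png',(420,20,220,260),2.3)
```

```text
wm7 [ 0.5163  0.3763 -0.033 ] -19.493682861328125
wm7 [ 0.5163  0.3763 -0.0325] -19.49392318725586
wm7 [ 0.5163  0.3763 -0.0331] -19.495092391967773
stud brass [0.4659 0.3793 0.04  ] 536
t1 [ 0.5158  0.375  -0.0396] -16.517547607421875
t1 [ 0.5158  0.375  -0.0382] -16.51748275756836
t1 [ 0.5158  0.375  -0.0393] -16.519506454467773
stud brass [0.4658 0.3788 0.04  ] 72
s1 [ 0.5155  0.3652 -0.076 ] -19.66261863708496
s1 [ 0.5151  0.3654 -0.0758] -19.65978240966797
s1 [ 0.5154  0.3654 -0.0761] -19.664072036743164
stud brass [0.466  0.3769 0.04  ] 18
```

View pics/wm7s.png

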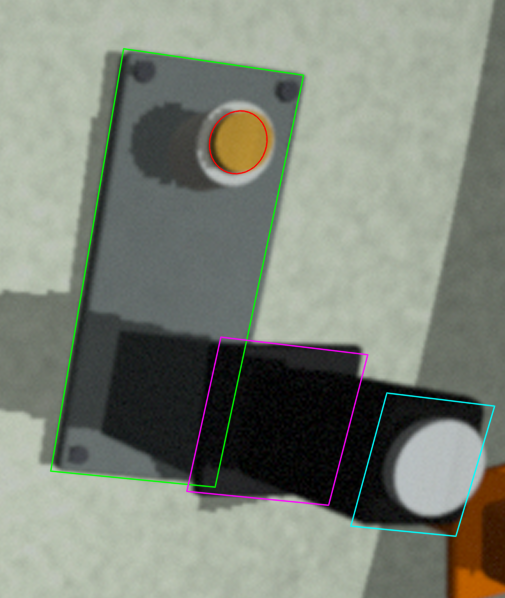

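Run:
```python
from mm import *
c=ld('t1')
for z in (.06,.12): print(unproj(c,[(175.7,203),(104,238)],z).round(3).tolist())
cv2.imwrite('pics/t1p.png',cv2.resize(c['img'][180:340,70:230,::-1],None,fx=3.7,fy=3.7,interpolation=cv2.INTER_CUBIC))
go(.53,.37,.25,88)
```

```text
[[0.688, 0.353, 0.06], [0.605, 0.506, 0.06]]
[[0.676, 0.337, 0.12], [0.598, 0.482, 0.12]]
t=26.1 at [0.5985 0.0963 0.2456] th 93.17 gap 0.0854 F [-0.1  0.4  0.2] -> shift [-0.0042  0.2771 -0.0532] turn 0.0903
```

View pics/t1p.png

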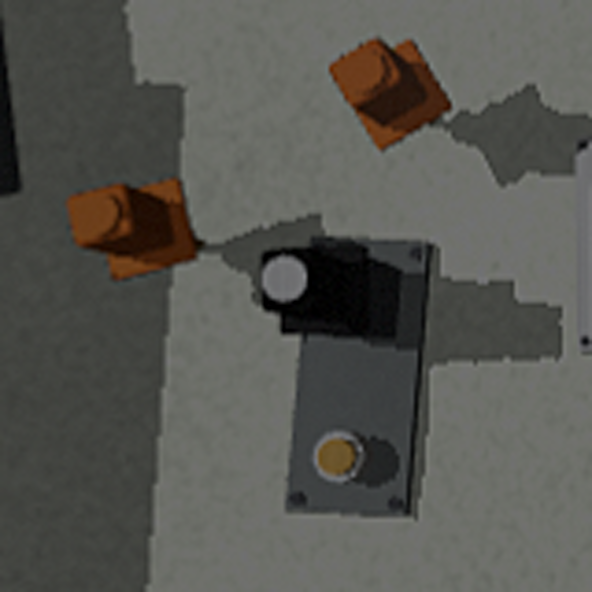

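Request:
carry_out:
  series: "-0.01 0.277 -0.053 0.09;-0.01 0.277 -0.053 0.09;-0.01 0.277 -0.053 0.09;-0.01 0.277 -0.053 0.09;-0.01 0.277 -0.053 0.09;-0.01 0.277 -0.053 0.09;-0.01 0.277 -0.053 0.09;-0.01 0.277 -0.053 0.09;-0.01 0.277 -0.053 0.09"

```text
time: 27.0
ee_pos: [0.531, 0.3689, 0.2566]
tool_rot: [[-0.001, 0.036, 0.999], [-0.001, 0.999, -0.036], [-1.0, -0.001, -0.001]]
wrist_force: [0.6, -0.2, 0.2]
finger_gap: 0.0855
```

Run:
```python
from mm import *
c=cap('wrist','wp1'); print(spot_in('probe','wrist')[:3]); go(.56,.375,.2,88.1)
```

```text
[{'box': [412.4, 251.0, 78.4, 76.8], 'score': 0.77}, {'box': [265.3, 322.2, 65.6, 80.0], 'score': 0.75}, {'box': [40.2, 247.3, 64.7, 78.6], 'score': 0.69}]
t=27.1 at [0.5312 0.3687 0.2571] th 87.92 gap 0.0855 F [-0.2 -0.2 -0.1] -> shift [0.057  0.0073 0.0286] turn -0.0032
```

View pics/wp1.png

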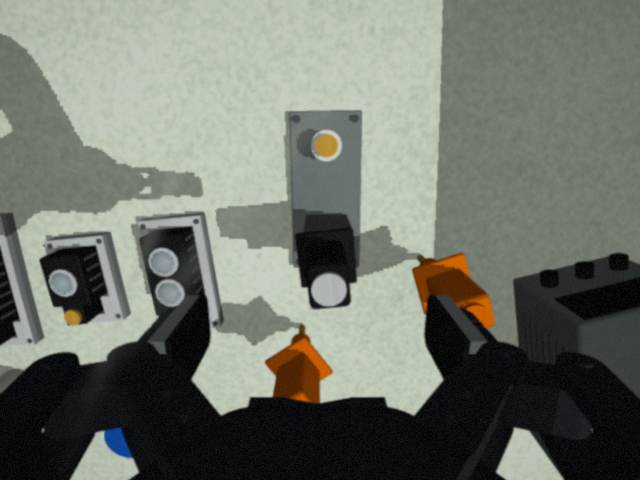

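Run:
```python
from mm import *
c=ld('wp1')
pts=np.vstack([samp(np.array([[.03,-.0375],[-.085,-.0375]]),.01)[:40],samp(np.array([[-.085,-.0375],[-.085,.0375]]),.01)[:30],samp(np.array([[-.085,.0375],[.0,.0375]]),.01)[:30],circ(-.05,.011,.04)])
A=edgefit([c],pts,(.5163,.3763,-.033),spread=.003); st=A[0]; print('stand',st.round(4),A[1])
im=c['img'].astype(int); m=((im.min(2)>110)).astype(np.uint8); m[:, :300]=0;m[:,360:]=0;m[:265]=0;m[315:]=0
n,l,s,ce=cv2.connectedComponentsWithStats(m); i=1+np.argmax(s[1:,4]); print(ce[i],s[i])
for z in (.165,.168,.17): print(unproj(c,ce[i],z).round(4))
fp=np.vstack([samp(rect(.05,.05),.101),samp(rect(.034,.03),.165)])
for s in (1,1.5):
    B=edgefit([c],fp,(.561,.375,-.033),spread=.002,s=s); print('probe',B[0].round(4),B[1])
p=B[0]
draw(c,[(T(pz(rect(.17,.075),.01),st),(0,255,0)),(T(circ(-.05,.011,.04),st),(0,0,255)),(T(pz(rect(.05,.05),.101),p),(255,0,255)),(T(pz(rect(.034,.03),.165),p),(255,255,0))],'wp1o.png',(270,100,110,220),2.7)
b=brass(c,proj(c,T([[-.05,0,.04]],st))[0]); print('stud brass',unproj(c,b[0],.04)[0].round(4),b[1])
im2=np.clip(cv2.resize(c['img'][200:320,270:380,::-1],None,fx=5,fy=5,interpolation=cv2.INTER_CUBIC).astype(float)*3,0,255).astype(np.uint8); cv2.imwrite('pics/wp1z.png',im2)
```

```text
stand [ 0.5159  0.3784 -0.0262] -19.419193267822266
[328.48104009 289.41386782] [311 273  36  33 923]
[[0.5625 0.3761 0.165 ]]
[[0.5612 0.376  0.168 ]]
[[0.5604 0.376  0.17  ]]
probe [0.5596 0.3759 0.0803] -18.151866912841797
probe [0.5597 0.3758 0.0851] -16.678735733032227
stud brass [0.4659 0.3799 0.04  ] 374
```

View pics/wp1o.png

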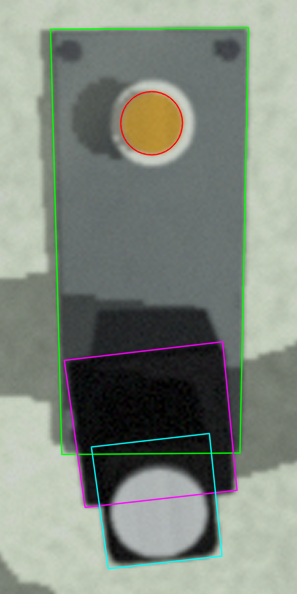

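View pics/wp1z.png

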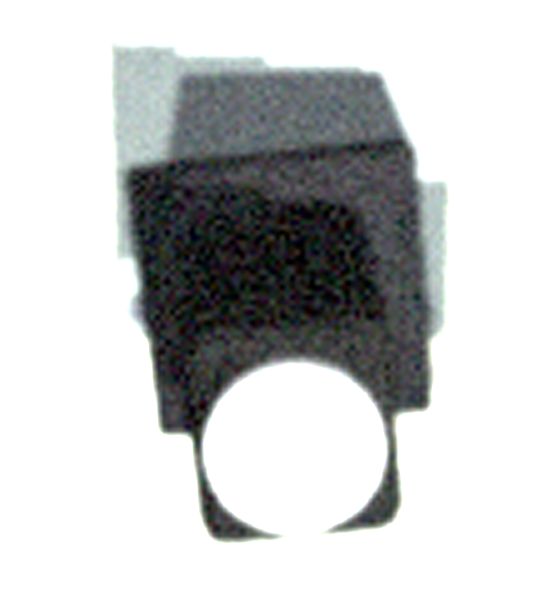

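Run:
```python
from mm import *
go(.5597,.3758,.2,94.8)
```

```text
t=27.1 at [0.5312 0.3687 0.2571] th 87.92 gap 0.0855 F [-0.2 -0.2 -0.1] -> shift [0.057  0.0081 0.0283] turn -0.1201
```

Request:
carry_out:
  series: "0.01 0.006 0.0287 -0.12;0.03 0.006 0.0287 -0.12;0.05 0.006 0.0287 -0.12;0.05 0.006 0.0287 -0.12;0.05 0.006 0.0287 -0.12"

```text
time: 27.6
ee_pos: [0.56, 0.3743, 0.208]
tool_rot: [[0.0, -0.084, 0.996], [0.0, 0.996, 0.084], [-1.0, 0.0, 0.0]]
wrist_force: [-0.3, -0.0, 0.4]
finger_gap: 0.0857
```

Run:
```python
from mm import *
c=cap('wrist','wp2'); go(.5597,.3758,.125,94.8)
fp=np.vstack([samp(rect(.05,.05),.101),samp(rect(.034,.03),.165)])
B=edgefit([c],fp,(.5597,.3758,.083),spread=.002,s=1); p=B[0];print('probe',B[0].round(4),B[1])
draw(c,[(T(pz(rect(.05,.05),.101),p),(255,0,255)),(T(pz(rect(.034,.03),.165),p),(255,255,0))],'wp2o.png')
```

```text
t=27.6 at [0.5601 0.3746 0.2087] th 94.85 gap 0.0853 F [ 0.3 -0.2  0.5] -> shift [ 0.0837  0.0012 -0.0004] turn 0.0009
probe [0.5596 0.3759 0.0774] -18.814739227294922
```

View pics/wp2o.png

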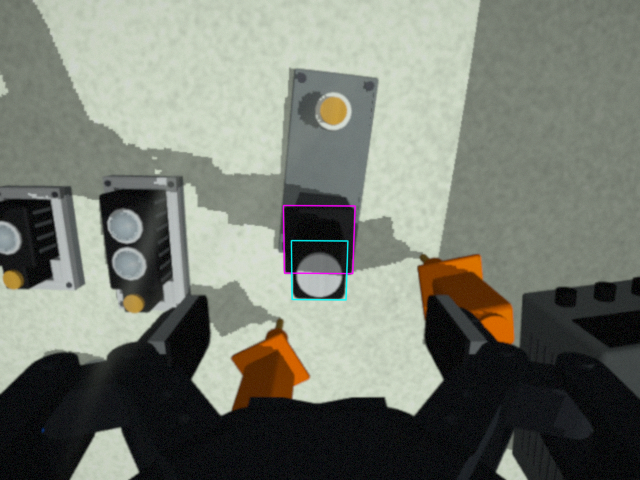

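Request:
carry_out:
  series: "0 0.0012 -0.0004 0;0 0.0012 -0.0004 0;0 0.0012 -0.0004 0;0.03 0.0012 -0.0004 0;0.06 0.0012 -0.0004 0;0.0837 0.0012 -0.0004 0;0.0837 0.0012 -0.0004 0;0.0837 0.0012 -0.0004 0"
  grip: 0.06

```text
time: 28.45
ee_pos: [0.5594, 0.3763, 0.1246]
tool_rot: [[0.001, -0.085, 0.996], [0.0, 0.996, 0.085], [-1.0, 0.0, 0.001]]
wrist_force: [0.8, 0.2, -0.3]
finger_gap: 0.0598
```

Run:
```python
from mm import *
c=cap('wrist','wp3'); go(.5597,.3758,.125,94.6)
```

```text
t=28.5 at [0.5597 0.3764 0.1254] th 94.90 gap 0.06 F [ 0.1 -0.4  0.2] -> shift [ 0.0004 -0.0006 -0.0001] turn 0.0052
```

View pics/wp3.png

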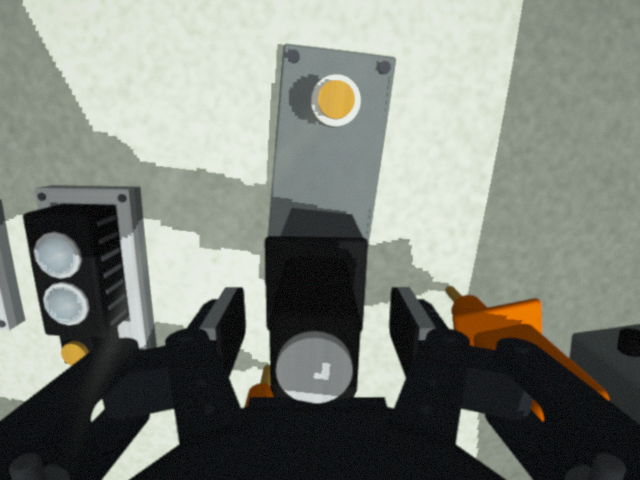

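Request:
carry_out:
  series: "0 0 0 0;0 0 0 0;0 0 0 0;0 0 0 0;0 0 0 0;0 0 0 0;0 0 0 0;0 0 0 0"
  grip: 0.015
  squeeze: 60

```text
time: 29.3
ee_pos: [0.5594, 0.3763, 0.125]
tool_rot: [[0.002, -0.085, 0.996], [0.001, 0.996, 0.085], [-1.0, 0.001, 0.002]]
wrist_force: [-0.4, -1.1, 6.0]
finger_gap: 0.0293
```

Run:
```python
from mm import *
c=cap('wrist','wp4'); o=r.get_obs(); print(o['ee_pos'],o['tool_rot'],o['finger_gap'],o['wrist_force']); go(.5597,.3758,.235,94.9)
```

```text
[0.55943467 0.37624985 0.12500952] [[ 1.99376809e-03 -8.53352439e-02  9.96350300e-01]
 [ 8.07898427e-04  9.96352093e-01  8.53337807e-02]
 [-9.99997686e-01  6.34814071e-04  2.05543722e-03]] 0.029553178297861388 [-0.67932443 -0.95424445  6.004755  ]
t=29.4 at [0.5594 0.3762 0.125 ] th 94.90 gap 0.0296 F [-0.7 -1.   6. ] -> shift [-0.11   -0.0004  0.0005] turn -0.0001
```

View pics/wp4.png

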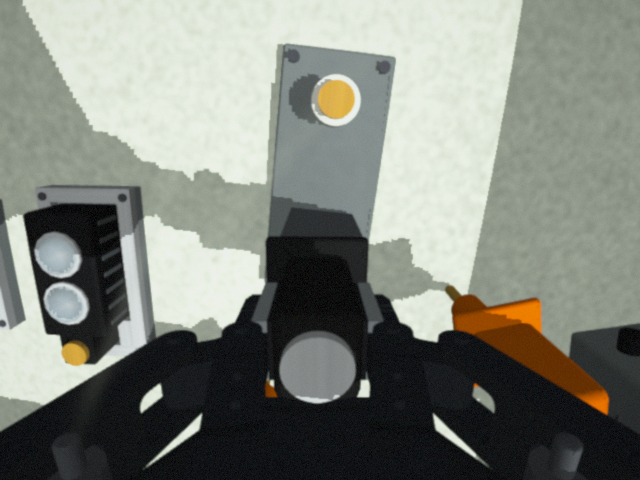

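Request:
carry_out:
  series: "-0.015 0 0 0;-0.03 0 0 0;-0.05 0 0 0;-0.07 0 0 0;-0.09 0 0 0;-0.11 0 0 0;-0.11 0 0 0;-0.11 0 0 0"

```text
time: 30.15
ee_pos: [0.5588, 0.376, 0.2328]
tool_rot: [[-0.001, -0.085, 0.996], [-0.0, 0.996, 0.085], [-1.0, -0.0, -0.001]]
wrist_force: [-0.6, -0.7, -2.1]
finger_gap: 0.0289
```

Run:
```python
from mm import *
c=cap('wrist','wp5'); s=cap('scene','s5'); go(.4659,.3797,.235,94.9)
cv2.imwrite('pics/s5c.png',cv2.resize(s['img'][130:330,260:430,::-1],None,fx=3,fy=3,interpolation=cv2.INTER_CUBIC))
```

```text
t=30.2 at [0.5586 0.3759 0.2319] th 94.89 gap 0.0292 F [ 0.5  0.  -1.8] -> shift [-0.0028  0.0117 -0.0921] turn -0.0001
```

View pics/s5c.png

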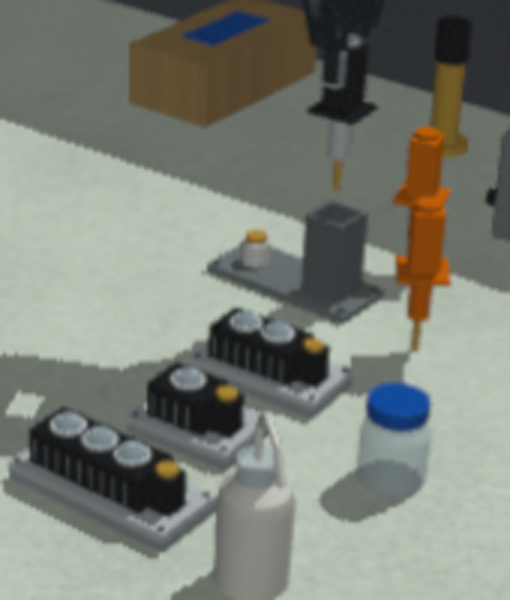

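View pics/wp5.png

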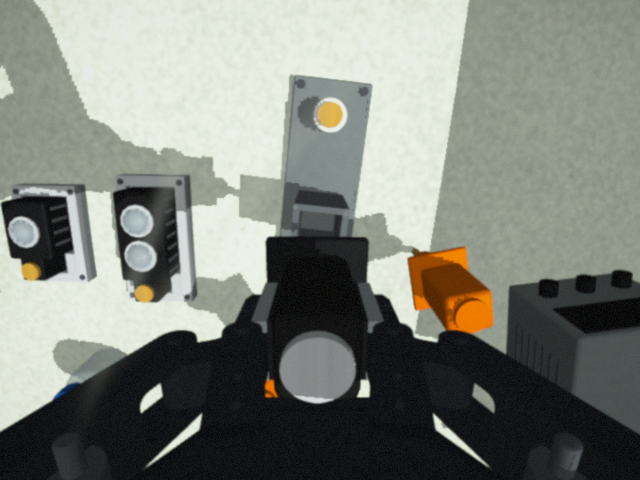

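Request:
carry_out:
  series: "-0.003 0.006 -0.046 0;-0.003 0.0117 -0.092 0;-0.003 0.0117 -0.092 0;0.02 0.0117 -0.092 0;0.05 0.0117 -0.092 0;0.067 0.0117 -0.092 0;0.067 0.0117 -0.092 0;0.067 0.0117 -0.092 0"

```text
time: 31.05
ee_pos: [0.4667, 0.3799, 0.1667]
tool_rot: [[-0.0, -0.085, 0.996], [-0.0, 0.996, 0.085], [-1.0, -0.0, -0.0]]
wrist_force: [-0.0, 0.1, -1.1]
finger_gap: 0.0292
```

Run:
```python
from mm import *
c=cap('wrist','wp6'); s=cap('scene','s6'); t=cap('top','t6'); go(.4659,.3797,.149,94.9)
cv2.imwrite('pics/s6c.png',cv2.resize(s['img'][130:280,290:430,::-1],None,fx=4,fy=4,interpolation=cv2.INTER_CUBIC))
tip=r.get_obs()['ee_pos']-[0,0,.112]; print('tip pred',proj(s,tip)-[290,130])
```

```text
t=31.2 at [0.4669 0.3801 0.1678] th 94.89 gap 0.0298 F [-0.3 -0.  -2.2] -> shift [ 0.0187 -0.0004 -0.0011] turn -0.0002
tip pred [[55.79348814 73.66765719]]
```

View pics/s6c.png

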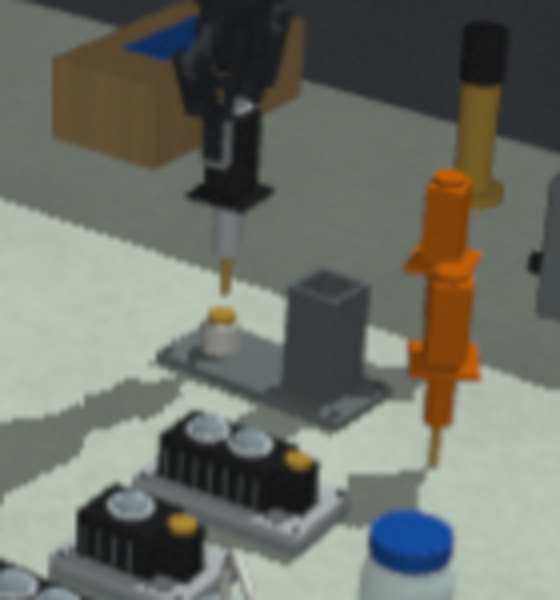

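View pics/wp6.png

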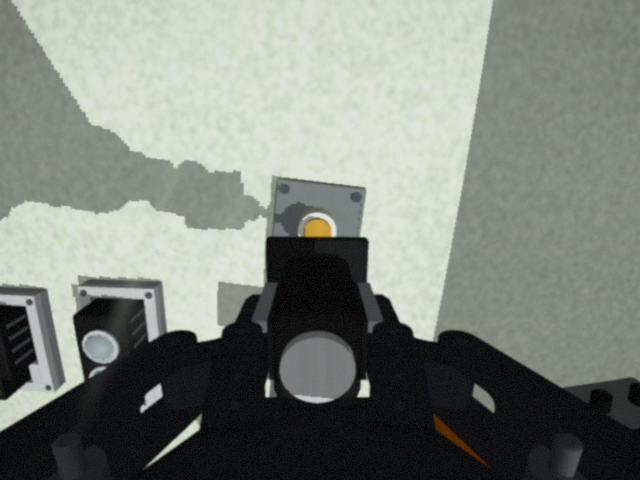

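Request:
carry_out:
  series: "0.005 -0.0004 -0.001 0;0.01 -0.0004 -0.001 0;0.013 -0.0004 -0.001 0;0.016 -0.0004 -0.001 0;0.018 -0.0004 -0.001 0;0.0187 -0.0004 -0.001 0;0.0187 -0.0004 -0.001 0;0.0187 -0.0004 -0.001 0"

```text
time: 32.0
ee_pos: [0.4654, 0.3794, 0.1482]
tool_rot: [[0.0, -0.085, 0.996], [0.0, 0.996, 0.085], [-1.0, 0.0, 0.0]]
wrist_force: [-0.5, -1.5, 0.8]
finger_gap: 0.0292
```

Run:
```python
from mm import *
s=cap('scene','s7'); go(.4659,.3797,.149,94.9)
cv2.imwrite('pics/s7c.png',cv2.resize(s['img'][130:280,290:430,::-1],None,fx=4,fy=4,interpolation=cv2.INTER_CUBIC))
```

```text
t=32.0 at [0.4655 0.3794 0.1481] th 94.89 gap 0.0291 F [-0.9 -1.2 -0. ] -> shift [-0.0009  0.0002  0.0005] turn -0.0001
```

View pics/s7c.png

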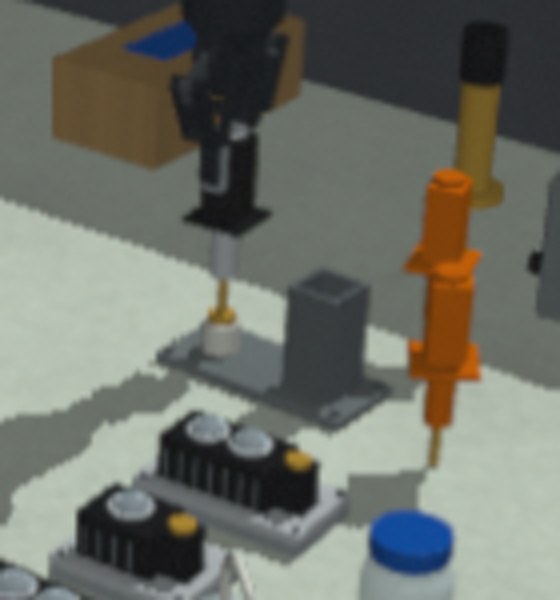

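Request:
carry_out:
  series: "0 0 0 0;0 0 0 0;0 0 0 0;0 0 0 0;0 0 0 0;0 0 0 0;0 0 0 0;0 0 0 0;0 0 0 0;0 0 0 0"

```text
time: 33.05
ee_pos: [0.4654, 0.3794, 0.148]
tool_rot: [[0.0, -0.085, 0.996], [-0.0, 0.996, 0.085], [-1.0, -0.0, 0.0]]
wrist_force: [-0.9, -0.1, 1.3]
finger_gap: 0.0296
```

Request:
carry_out:
  series: "0 0 0 0;0 0 0 0;0 0 0 0;0 0 0 0"

```text
time: 33.45
ee_pos: [0.4654, 0.3794, 0.148]
tool_rot: [[0.0, -0.085, 0.996], [-0.0, 0.996, 0.085], [-1.0, -0.0, 0.0]]
wrist_force: [-0.9, -0.0, 1.5]
finger_gap: 0.0295
```

Request:
carry_out:
  series: "-0.02 0 0 0;-0.06 0 0 0;-0.09 0 0 0;-0.09 0 0 0;-0.09 0 0 0"

```text
time: 33.95
ee_pos: [0.4653, 0.3794, 0.2374]
tool_rot: [[-0.0, -0.085, 0.996], [-0.0, 0.996, 0.085], [-1.0, -0.0, -0.0]]
wrist_force: [-0.5, 0.1, -1.9]
finger_gap: 0.0292
```

Run:
```python
from mm import *
c=cap('wrist','wp8'); t=cap('top','t8'); s=cap('scene','s8'); go(.6648,-.0229,.238,94.9)
for k,n in [('long',(.6058,-.0234,.002)),('short',(.6057,.0970,.055)),('mid',(.6025,.2112,.0585))]:
    p=T(circ(LEN[k]/2-.011,0,.054,1),n); 
    for cc in (t,s):
        u=proj(cc,p)[0]; b=brass(cc,u,8); print(k,p[0].round(4),unproj(cc,b[0],.054)[0].round(4) if b else None,b)
```

```text
t=34.1 at [0.465  0.3792 0.2362] th 94.89 gap 0.0297 F [ 0.  -0.6 -1.3] -> shift [-0.0018 -0.4177  0.1648] turn -0.0001
long [ 0.6648 -0.0233  0.054 ] [ 0.6641 -0.024   0.054 ] (array([344.47058824, 218.23529412]), np.int32(51))
long [ 0.6648 -0.0233  0.054 ] [ 0.6639 -0.0245  0.054 ] (array([315.225, 285.95 ]), np.int32(40))
short [0.6347 0.0986 0.054 ] [0.6335 0.0981 0.054 ] (array([289.42307692, 230.36538462]), np.int32(52))
short [0.6347 0.0986 0.054 ] [0.6328 0.0978 0.054 ] (array([334.96969697, 260.57575758]), np.int32(33))
mid [0.6464 0.2138 0.054 ] [0.6458 0.2138 0.054 ] (array([237.71428571, 223.59183673]), np.int32(49))
mid [0.6464 0.2138 0.054 ] [0.6452 0.2115 0.054 ] (array([363.67857143, 244.71428571]), np.int32(28))
```

View pics/t8.png

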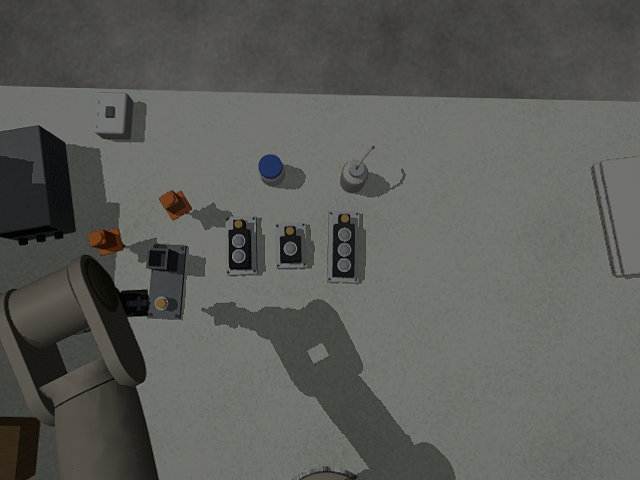

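Request:
carry_out:
  series: "-0.003 -0.4185 0.164 0;-0.003 -0.4185 0.164 0;-0.003 -0.4185 0.164 0;-0.003 -0.4185 0.164 0;-0.003 -0.4185 0.164 0;-0.003 -0.4185 0.164 0;-0.003 -0.4185 0.164 0;-0.003 -0.4185 0.164 0;-0.003 -0.4185 0.164 0;-0.003 -0.4185 0.164 0"

```text
time: 35.1
ee_pos: [0.6659, -0.0295, 0.2381]
tool_rot: [[-0.003, -0.079, 0.997], [-0.001, 0.997, 0.079], [-1.0, -0.001, -0.003]]
wrist_force: [-1.3, 0.8, -1.5]
finger_gap: 0.0294
```

Run:
```python
from mm import *
go(.6643,-.0236,.180,94.9)
```

```text
t=35.1 at [ 0.6659 -0.0295  0.2381] th 94.53 gap 0.0294 F [-1.3  0.8 -1.5] -> shift [ 0.0581  0.006  -0.001 ] turn -0.0065
```

Request:
carry_out:
  series: "0 0 0 0;0 0 0 0;0.03 0 0 0;0.055 0 0 0;0.055 0 0 0;0.055 0 0 0"

```text
time: 35.7
ee_pos: [0.6645, -0.0225, 0.1868]
tool_rot: [[0.0, -0.087, 0.996], [-0.0, 0.996, 0.087], [-1.0, -0.0, 0.0]]
wrist_force: [0.0, 0.3, -0.9]
finger_gap: 0.0293
```

Run:
```python
from mm import *
go(.6643,-.0236,.1625,94.9)
s=cap('scene','s9');c=cap('wrist','wp9')
cv2.imwrite('pics/s9c.png',cv2.resize(s['img'][180:330,250:400,::-1],None,fx=4,fy=4,interpolation=cv2.INTER_CUBIC))
```

```text
t=35.7 at [ 0.6645 -0.0225  0.1868] th 94.98 gap 0.0293 F [ 0.   0.3 -0.9] -> shift [ 0.0243 -0.0011 -0.0003] turn 0.0013
```

View pics/s9c.png

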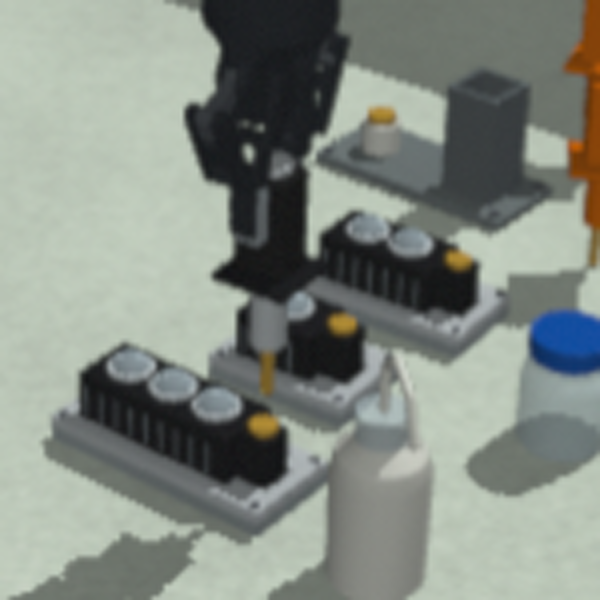

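Request:
carry_out:
  series: "0.006 -0.001 0 0;0.012 -0.001 0 0;0.016 -0.001 0 0;0.019 -0.001 0 0;0.022 -0.001 0 0;0.0243 -0.001 0 0;0.0243 -0.001 0 0;0.0243 -0.001 0 0"

```text
time: 36.6
ee_pos: [0.6647, -0.0246, 0.162]
tool_rot: [[0.0, -0.085, 0.996], [-0.0, 0.996, 0.085], [-1.0, -0.0, 0.0]]
wrist_force: [-0.1, -0.5, 1.2]
finger_gap: 0.0296
```

Request:
carry_out:
  series: "0 0 0 0;0 0 0 0;0 0 0 0;0 0 0 0;0 0 0 0;0 0 0 0;0 0 0 0;0 0 0 0;0 0 0 0;0 0 0 0"

```text
time: 37.6
ee_pos: [0.6646, -0.0245, 0.1616]
tool_rot: [[-0.0, -0.085, 0.996], [0.0, 0.996, 0.085], [-1.0, 0.0, -0.0]]
wrist_force: [0.4, 0.4, 0.4]
finger_gap: 0.0291
```

Run:
```python
from mm import *
s=cap('scene','s10');go(.6643,-.0236,.1625,94.9)
cv2.imwrite('pics/s10c.png',cv2.resize(s['img'][180:330,250:400,::-1],None,fx=4,fy=4,interpolation=cv2.INTER_CUBIC))
```

```text
t=37.6 at [ 0.6647 -0.0246  0.1617] th 94.89 gap 0.0296 F [-0.8 -0.1  1. ] -> shift [-0.0008  0.001  -0.0003] turn -0.0002
```

View pics/s10c.png

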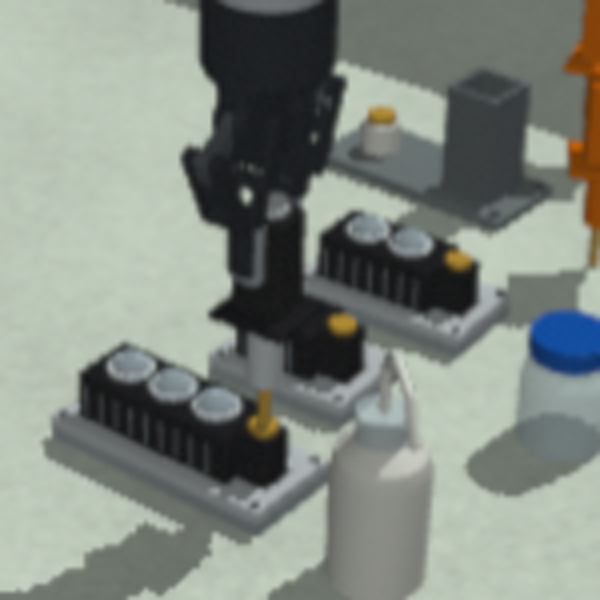

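Contact about 2.7 N, tip on the disc. Hold a bit more, then lift and go to the mid module.

Request:
carry_out:
  series: "0 0 0 0;0 0 0 0;0 0 0 0"

```text
time: 37.95
ee_pos: [0.6646, -0.0245, 0.1617]
tool_rot: [[0.0, -0.085, 0.996], [-0.0, 0.996, 0.085], [-1.0, -0.0, 0.0]]
wrist_force: [-1.3, -0.2, 0.8]
finger_gap: 0.0295
```

Request:
carry_out:
  series: "-0.02 0 0 0;-0.05 0 0 0;-0.05 0 0 0;-0.05 0 0 0"

```text
time: 38.35
ee_pos: [0.6645, -0.0245, 0.2112]
tool_rot: [[0.0, -0.085, 0.996], [0.0, 0.996, 0.085], [-1.0, 0.0, 0.0]]
wrist_force: [-0.2, 0.0, -2.2]
finger_gap: 0.0294
```

Run:
```python
from mm import *
go(.6457,.2138,.212,94.9)
```

```text
t=38.4 at [ 0.6645 -0.0245  0.2112] th 94.90 gap 0.0294 F [-0.2  0.  -2.2] -> shift [-0.0008  0.239   0.0016] turn -0.0001
```

Request:
carry_out:
  series: "0 0.239 0.0016 0;0 0.239 0.0016 0;0 0.239 0.0016 0;0 0.239 0.0016 0;0 0.239 0.0016 0;0 0.239 0.0016 0;0 0.239 0.0016 0;0 0.239 0.0016 0;0.025 0.239 0.0016 0;0.025 0.239 0.0016 0"

```text
time: 39.35
ee_pos: [0.6448, 0.212, 0.1832]
tool_rot: [[-0.007, -0.083, 0.997], [-0.001, 0.997, 0.083], [-1.0, -0.001, -0.007]]
wrist_force: [-0.4, -0.8, -2.7]
finger_gap: 0.0291
```

Run:
```python
from mm import *
go(.6457,.2138,.1625,94.9)
s=cap('scene','s11');go(.6457,.2138,.1625,94.9)
cv2.imwrite('pics/s11c.png',cv2.resize(s['img'][180:330,280:430,::-1],None,fx=4,fy=4,interpolation=cv2.INTER_CUBIC))
```

```text
t=39.4 at [0.6448 0.212  0.1832] th 94.78 gap 0.0291 F [-0.4 -0.8 -2.7] -> shift [0.0207 0.0018 0.0012] turn -0.0022
t=39.4 at [0.6454 0.2123 0.1851] th 94.79 gap 0.0293 F [-0.7  0.9 -1.5] -> shift [0.0226 0.0015 0.0005] turn -0.0019
```

View pics/s11c.png

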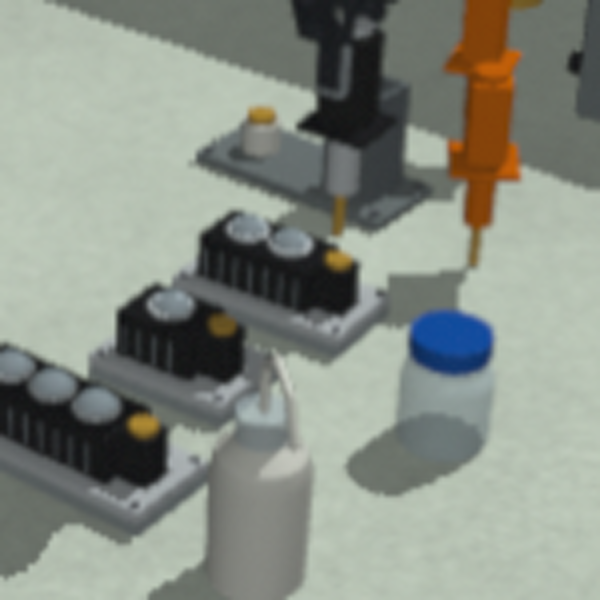

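Request:
carry_out:
  series: "0 0.001 0.0003 0;0.008 0.001 0.0003 0;0.014 0.001 0.0003 0;0.018 0.001 0.0003 0;0.0205 0.001 0.0003 0;0.0225 0.001 0.0003 0;0.0225 0.001 0.0003 0;0.0225 0.001 0.0003 0"

```text
time: 40.2
ee_pos: [0.646, 0.2148, 0.1645]
tool_rot: [[0.0, -0.085, 0.996], [0.0, 0.996, 0.085], [-1.0, 0.0, 0.0]]
wrist_force: [-0.9, -0.5, 0.9]
finger_gap: 0.0295
```

Request:
carry_out:
  series: "0 0 0 0;0 0 0 0;0 0 0 0;0 0 0 0;0 0 0 0;0 0 0 0;0 0 0 0;0 0 0 0;0 0 0 0;0 0 0 0"

```text
time: 41.2
ee_pos: [0.646, 0.2147, 0.1641]
tool_rot: [[-0.0, -0.085, 0.996], [0.0, 0.996, 0.085], [-1.0, 0.0, -0.0]]
wrist_force: [-1.3, -0.7, 0.2]
finger_gap: 0.0295
```

Run:
```python
from mm import *
s=cap('scene','s12');go(.6457,.2138,.1625,94.9)
cv2.imwrite('pics/s12c.png',cv2.resize(s['img'][180:330,280:430,::-1],None,fx=4,fy=4,interpolation=cv2.INTER_CUBIC))
```

```text
t=41.2 at [0.646  0.2148 0.1641] th 94.90 gap 0.0294 F [-0.1 -0.1  0.2] -> shift [ 0.0016 -0.0009 -0.0004] turn -0.0001
```

View pics/s12c.png

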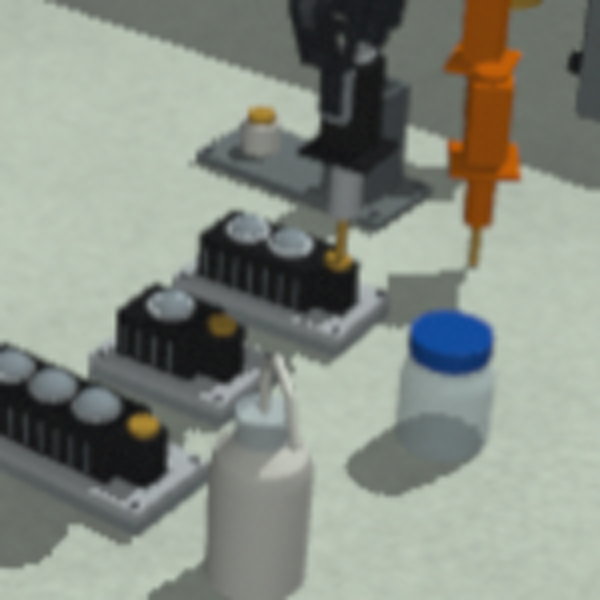

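Request:
carry_out:
  series: "0.0014 0 0 0;0.0014 0 0 0;0.0014 0 0 0;0.0014 0 0 0;0.0014 0 0 0;0.0014 0 0 0;0.0014 0 0 0;0.0014 0 0 0;0.0014 0 0 0;0.0014 0 0 0"

```text
time: 42.25
ee_pos: [0.646, 0.2148, 0.1627]
tool_rot: [[-0.0, -0.085, 0.996], [0.0, 0.996, 0.085], [-1.0, 0.0, -0.0]]
wrist_force: [-1.4, -0.8, 0.7]
finger_gap: 0.0292
```

Request:
carry_out:
  series: "0 0 0 0;0 0 0 0;-0.02 0 0 0;-0.05 0 0 0;-0.05 0 0 0;-0.05 0 0 0"

```text
time: 42.85
ee_pos: [0.646, 0.2148, 0.2124]
tool_rot: [[0.0, -0.085, 0.996], [0.0, 0.996, 0.085], [-1.0, 0.0, 0.0]]
wrist_force: [0.1, -0.9, -1.2]
finger_gap: 0.0294
```

Run:
```python
from mm import *
go(.6335,.0983,.212,94.9)
```

```text
t=42.9 at [0.646  0.2148 0.2124] th 94.90 gap 0.0294 F [ 0.1 -0.9 -1.2] -> shift [ 0.0004 -0.115  -0.0224] turn -0.0001
```

Request:
carry_out:
  series: "0 -0.115 -0.0224 0;0 -0.115 -0.0224 0;0 -0.115 -0.0224 0;0 -0.115 -0.0224 0;0 -0.115 -0.0224 0;0.025 -0.115 -0.0224 0;0.025 -0.115 -0.0224 0;0.025 -0.115 -0.0224 0"

```text
time: 43.65
ee_pos: [0.6334, 0.0994, 0.1874]
tool_rot: [[-0.001, -0.087, 0.996], [0.0, 0.996, 0.087], [-1.0, 0.0, -0.001]]
wrist_force: [0.7, -0.1, -1.6]
finger_gap: 0.0291
```

Run:
```python
from mm import *
s=cap('scene','s13');go(.6335,.0983,.1625,94.9)
cv2.imwrite('pics/s13c.png',cv2.resize(s['img'][180:330,280:430,::-1],None,fx=4,fy=4,interpolation=cv2.INTER_CUBIC))
```

```text
t=43.7 at [0.6337 0.0992 0.1882] th 94.96 gap 0.0292 F [-0.4  0.1 -1.3] -> shift [ 0.0257 -0.0009 -0.0003] turn 0.0011
```

View pics/s13c.png

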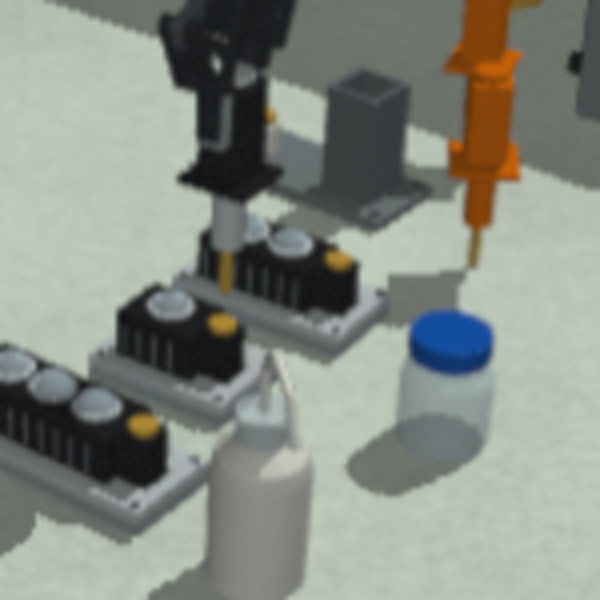

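Request:
carry_out:
  series: "0.006 -0.0006 0 0;0.012 -0.0006 0 0;0.016 -0.0006 0 0;0.02 -0.0006 0 0;0.023 -0.0006 0 0;0.0257 -0.0006 0 0;0.0257 -0.0006 0 0;0.0257 -0.0006 0 0"

```text
time: 44.5
ee_pos: [0.6336, 0.0976, 0.1624]
tool_rot: [[0.0, -0.085, 0.996], [-0.0, 0.996, 0.085], [-1.0, -0.0, 0.0]]
wrist_force: [-1.1, -0.9, 1.2]
finger_gap: 0.0294
```

Request:
carry_out:
  series: "0 0 0 0;0 0 0 0;0 0 0 0;0 0 0 0;0 0 0 0;0 0 0 0;0 0 0 0;0 0 0 0;0 0 0 0;0 0 0 0"

```text
time: 45.5
ee_pos: [0.6336, 0.0977, 0.1621]
tool_rot: [[-0.0, -0.085, 0.996], [0.0, 0.996, 0.085], [-1.0, 0.0, -0.0]]
wrist_force: [-0.3, 0.1, 1.8]
finger_gap: 0.0294
```

Run:
```python
from mm import *
s=cap('scene','s14');go(.6335,.0983,.1625,94.9)
cv2.imwrite('pics/s14c.png',cv2.resize(s['img'][180:330,280:430,::-1],None,fx=4,fy=4,interpolation=cv2.INTER_CUBIC))
```

```text
t=45.5 at [0.6336 0.0977 0.1621] th 94.89 gap 0.0293 F [-0.1  0.1  0.8] -> shift [-0.0004  0.0007 -0.    ] turn -0.0001
```

View pics/s14c.png

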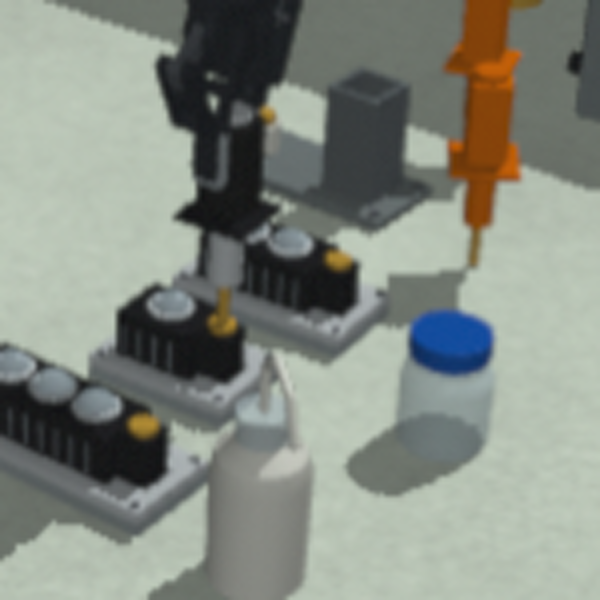

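Request:
carry_out:
  series: "0 0 0 0;0 0 0 0;0 0 0 0;-0.02 0 0 0;-0.06 0 0 0;-0.08 0 0 0;-0.08 0 0 0;-0.08 0 0 0"

```text
time: 46.35
ee_pos: [0.6332, 0.0977, 0.2407]
tool_rot: [[-0.002, -0.085, 0.996], [0.0, 0.996, 0.085], [-1.0, 0.0, -0.002]]
wrist_force: [-0.3, -0.4, -2.0]
finger_gap: 0.0296
```

Run:
```python
from mm import *
go(.4657,.3796,.240,94.9)
```

```text
t=46.4 at [0.6332 0.0977 0.2407] th 94.89 gap 0.0296 F [-0.3 -0.4 -2. ] -> shift [ 0.001   0.2952 -0.1429] turn -0.0001
```

Request:
carry_out:
  series: "0 0.2952 -0.143 0;0 0.2952 -0.143 0;0 0.2952 -0.143 0;0 0.2952 -0.143 0;0 0.2952 -0.143 0;0 0.2952 -0.143 0;0 0.2952 -0.143 0;0 0.2952 -0.143 0;0.04 0.2952 -0.143 0;0.07 0.2952 -0.143 0"

```text
time: 47.35
ee_pos: [0.4653, 0.3788, 0.1689]
tool_rot: [[-0.003, -0.085, 0.996], [-0.002, 0.996, 0.085], [-1.0, -0.001, -0.003]]
wrist_force: [-0.7, 0.6, -1.7]
finger_gap: 0.0295
```

Request:
carry_out:
  series: "0 0 0 0;0 0 0 0"

```text
time: 47.55
ee_pos: [0.4663, 0.379, 0.1718]
tool_rot: [[-0.001, -0.085, 0.996], [-0.001, 0.996, 0.085], [-1.0, -0.001, -0.001]]
wrist_force: [1.0, -0.3, -1.6]
finger_gap: 0.0295
```

Run:
```python
from mm import *
go(.4657,.3796,.148,94.9)
```

```text
t=47.5 at [0.4663 0.379  0.1718] th 94.85 gap 0.0295 F [ 1.  -0.3 -1.6] -> shift [ 0.0238  0.0006 -0.0005] turn -0.0008
```

Request:
carry_out:
  series: "0.006 0.0005 -0.0004 0;0.012 0.0005 -0.0004 0;0.016 0.0005 -0.0004 0;0.019 0.0005 -0.0004 0;0.0215 0.0005 -0.0004 0;0.0238 0.0005 -0.0004 0;0.0238 0.0005 -0.0004 0;0.0238 0.0005 -0.0004 0"

```text
time: 48.35
ee_pos: [0.4655, 0.3801, 0.1485]
tool_rot: [[0.0, -0.085, 0.996], [0.0, 0.996, 0.085], [-1.0, 0.0, 0.0]]
wrist_force: [-0.2, 0.0, 0.6]
finger_gap: 0.0296
```

Request:
carry_out:
  series: "0 0 0 0;0 0 0 0;0 0 0 0;0 0 0 0;0 0 0 0;0 0 0 0;0 0 0 0;0 0 0 0;0 0 0 0;0 0 0 0"

```text
time: 49.35
ee_pos: [0.4655, 0.3801, 0.1483]
tool_rot: [[0.0, -0.085, 0.996], [0.0, 0.996, 0.085], [-1.0, 0.0, 0.0]]
wrist_force: [-0.5, -0.5, 0.4]
finger_gap: 0.0294
```

Run:
```python
from mm import *
s=cap('scene','s15');go(.4657,.3796,.148,94.9)
cv2.imwrite('pics/s15c.png',cv2.resize(s['img'][130:280,290:430,::-1],None,fx=4,fy=4,interpolation=cv2.INTER_CUBIC))
```

```text
t=49.4 at [0.4655 0.38   0.1483] th 94.89 gap 0.0291 F [-0.1  0.1  1.6] -> shift [ 0.0003 -0.0005  0.0002] turn -0.0001
```

View pics/s15c.png

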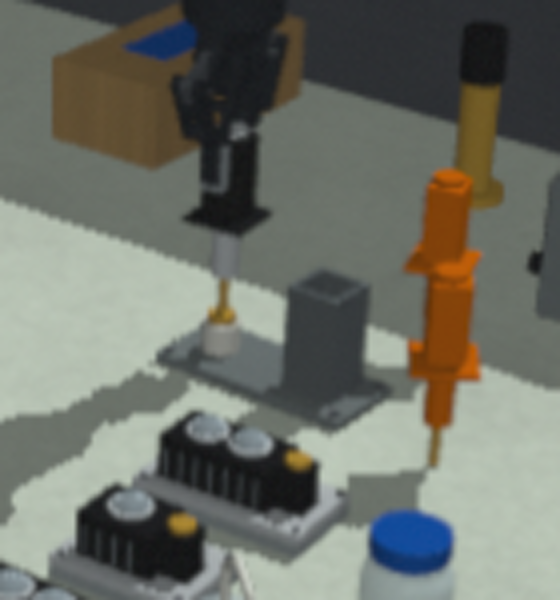

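Request:
carry_out:
  series: "0 0 0 0;0 0 0 0;0 0 0 0;-0.02 0 0 0;-0.06 0 0 0;-0.095 0 0 0;-0.095 0 0 0;-0.095 0 0 0"

```text
time: 50.2
ee_pos: [0.4653, 0.38, 0.2429]
tool_rot: [[-0.0, -0.085, 0.996], [-0.0, 0.996, 0.085], [-1.0, -0.0, -0.0]]
wrist_force: [-0.6, -0.6, -2.3]
finger_gap: 0.0292
```

Run:
```python
from mm import *
hp=np.vstack([samp(rect(.044,.044),.095),samp(rect(.034,.034),.095)])
for nm in ('t8','wp5','s8'):
    A=edgefit([ld(nm)],hp,(.56,.376,-.03),spread=.003); print(nm,A[0].round(4),A[1])
go(.5594,.3762,.243,94.9)
```

```text
t8 [ 0.5566  0.377  -0.0647] -15.591315269470215
wp5 [0.5453 0.3829 0.0247] -12.269221305847168
s8 [ 0.5609  0.3774 -0.053 ] -13.034212112426758
t=50.2 at [0.4653 0.38   0.2429] th 94.89 gap 0.0292 F [-0.6 -0.6 -2.3] -> shift [-0.0001 -0.0118  0.0935] turn -0.0001
```

Request:
carry_out:
  series: "0 -0.006 0.0465 0;0 -0.0118 0.0935 0;0 -0.0118 0.0935 0;0 -0.0118 0.0935 0;0 -0.0118 0.0935 0"

```text
time: 50.7
ee_pos: [0.5587, 0.3764, 0.2421]
tool_rot: [[-0.002, -0.086, 0.996], [-0.001, 0.996, 0.086], [-1.0, -0.001, -0.002]]
wrist_force: [0.4, -0.3, -1.0]
finger_gap: 0.0295
```

Run:
```python
from mm import *
s=cap('scene','s16');go(.5594,.3762,.125,94.9)
cv2.imwrite('pics/s16c.png',cv2.resize(s['img'][130:280,290:430,::-1],None,fx=4,fy=4,interpolation=cv2.INTER_CUBIC))
```

```text
t=50.8 at [0.5585 0.3765 0.2428] th 94.94 gap 0.0293 F [-0.7  0.6 -1.5] -> shift [ 0.1178 -0.0003  0.001 ] turn 0.0007
```

View pics/s16c.png

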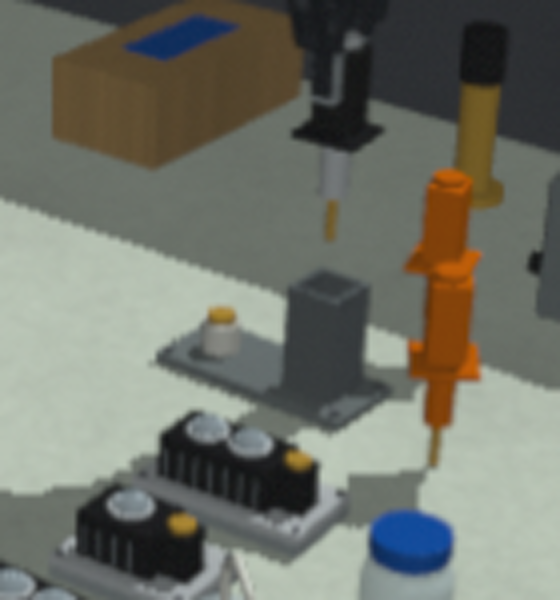

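Request:
carry_out:
  series: "0.02 -0.0003 0.0008 0;0.04 -0.0003 0.0008 0;0.06 -0.0003 0.0008 0;0.08 -0.0003 0.0008 0;0.095 -0.0003 0.0008 0;0.105 -0.0003 0.0008 0;0.11 -0.0003 0.0008 0;0.11 -0.0003 0.0008 0;0.11 -0.0003 0.0008 0"

```text
time: 51.65
ee_pos: [0.5606, 0.3762, 0.1341]
tool_rot: [[0.001, -0.085, 0.996], [0.001, 0.996, 0.085], [-1.0, 0.0, 0.001]]
wrist_force: [0.5, -0.3, -0.9]
finger_gap: 0.0294
```

Run:
```python
from mm import *
s=cap('scene','s17');go(.5594,.3762,.125,94.9)
cv2.imwrite('pics/s17c.png',cv2.resize(s['img'][130:280,290:430,::-1],None,fx=4,fy=4,interpolation=cv2.INTER_CUBIC))
```

```text
t=51.7 at [0.5607 0.3762 0.1342] th 94.90 gap 0.0296 F [-0.3  1.  -2. ] -> shift [ 0.0092  0.0001 -0.0013] turn 0.0001
```

View pics/s17c.png

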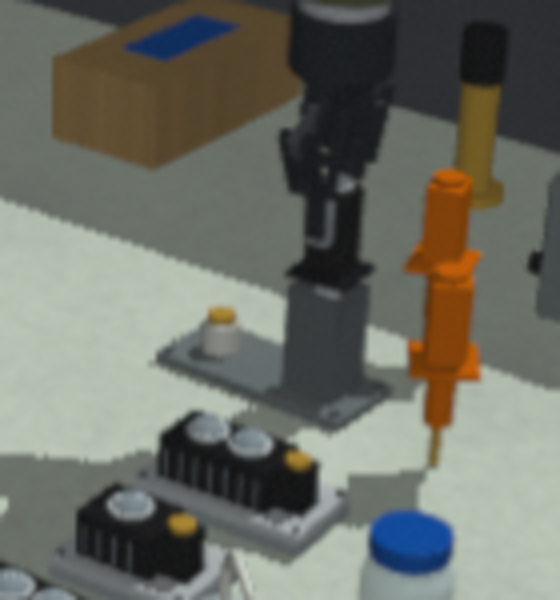

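Request:
carry_out:
  series: "0.003 0 -0.001 0;0.006 0 -0.001 0;0.0085 0 -0.001 0;0.0092 0 -0.001 0;0.0096 0 -0.001 0;0.0096 0 -0.001 0;0.0096 0 -0.001 0"

```text
time: 52.4
ee_pos: [0.5594, 0.3759, 0.125]
tool_rot: [[0.001, -0.085, 0.996], [0.0, 0.996, 0.085], [-1.0, 0.0, 0.001]]
wrist_force: [-4.7, -1.9, 7.3]
finger_gap: 0.0294
```

Request:
carry_out:
  series: "0 0 0 0;0 0 0 0;0 0 0 0;0 0 0 0;0 0 0 0"
  grip: 0.06

```text
time: 52.9
ee_pos: [0.5595, 0.3759, 0.1235]
tool_rot: [[-0.0, -0.085, 0.996], [-0.0, 0.996, 0.085], [-1.0, -0.0, -0.0]]
wrist_force: [0.4, -0.6, -0.2]
finger_gap: 0.0601
```

Request:
carry_out:
  series: "-0.02 0 0 0;-0.05 0 0 0;-0.09 0 0 0;-0.12 0 0 0;-0.12 0 0 0;-0.12 0 -0.05 0;-0.12 0 -0.1 0;-0.12 0 -0.12 0;-0.12 0 -0.12 0;-0.12 0 -0.12 0"

```text
time: 53.9
ee_pos: [0.4402, 0.3658, 0.2435]
tool_rot: [[0.0, -0.085, 0.996], [-0.0, 0.996, 0.085], [-1.0, -0.0, 0.0]]
wrist_force: [0.4, 0.3, -0.4]
finger_gap: 0.06
```

Run:
```python
from mm import *
s=cap('scene','s18');t=cap('top','t18');c=cap('wrist','w18')
cv2.imwrite('pics/s18c.png',cv2.resize(s['img'][150:370,130:430,::-1],None,fx=2.6,fy=2.6,interpolation=cv2.INTER_CUBIC))
print(r.get_obs()['time'],r.get_obs()['ee_pos'])
fp=np.vstack([samp(rect(.05,.05),.101),samp(rect(.034,.03),.165)])
print(edgefit([c],fp,(.5595,.376,.083),spread=.002))
for k,n in [('long',(.6058,-.0234,.002)),('short',(.6057,.0970,.055)),('mid',(.6025,.2112,.0585))]:
    p=T(circ(LEN[k]/2-.011,0,.054,1),n); 
    for cc in (t,s):
        u=proj(cc,p)[0]; b=brass(cc,u,8); print(k,unproj(cc,b[0],.054)[0].round(4) if b else None)
```

```text
54.05 [0.44095269 0.36563398 0.24300657]
(array([0.55923657, 0.37634757, 0.07749067]), np.float64(-17.544340133666992))
long [ 0.6634 -0.0263  0.054 ]
long [ 0.6637 -0.0271  0.054 ]
short [0.6335 0.0981 0.054 ]
short [0.6328 0.0978 0.054 ]
mid [0.6458 0.2138 0.054 ]
mid [0.6452 0.2115 0.054 ]
```

View pics/s18c.png

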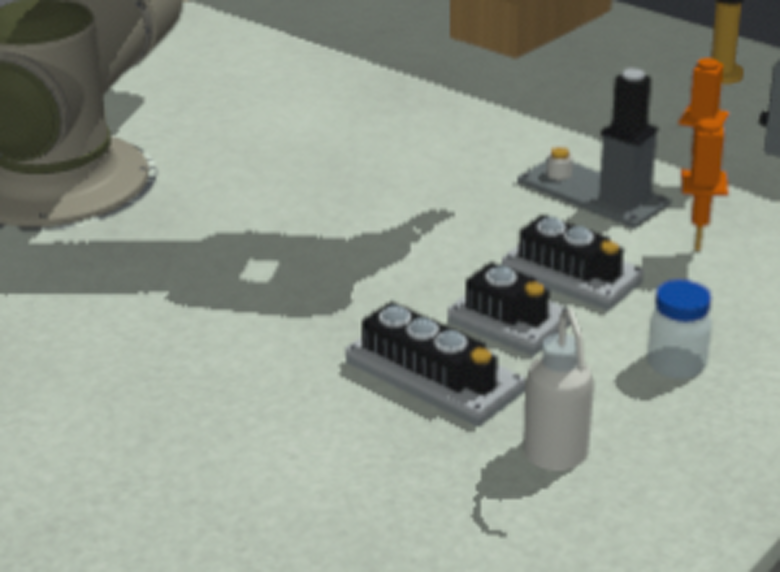

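View pics/w18.png

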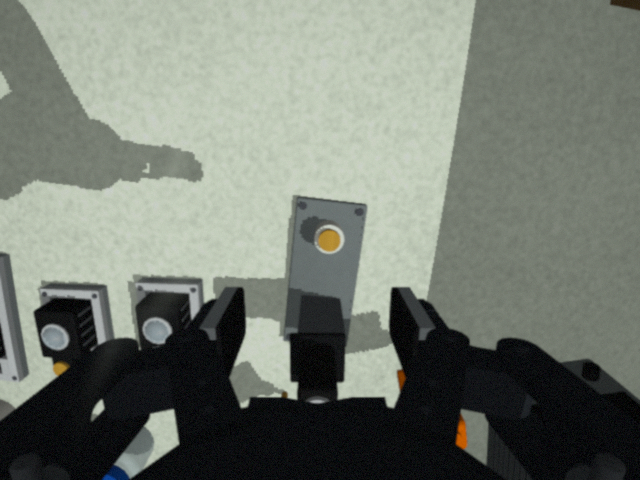

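Run:
```python
from mm import *
n=(.6058,-.0234,.002);k='long'; p=T(circ(LEN[k]/2-.011,0,.054,1),n)
for nm in ('s8','s9','s11','s12','s13','s14','s15','s16','s17','s18'):
    cc=ld(nm); b=brass(cc,proj(cc,p)[0],8); print(nm,unproj(cc,b[0],.054)[0].round(4) if b else None, b)
go(.585,-.02,.24,90)
```

```text
s8 [ 0.6639 -0.0245  0.054 ] (array([315.225, 285.95 ]), np.int32(40))
s9 [ 0.6643 -0.0249  0.054 ] (array([315.23809524, 286.0952381 ]), np.int32(42))
s11 [ 0.6639 -0.0245  0.054 ] (array([315.225, 285.95 ]), np.int32(40))
s12 [ 0.6639 -0.0245  0.054 ] (array([315.225, 285.95 ]), np.int32(40))
s13 [ 0.664  -0.0247  0.054 ] (array([315.19512195, 286.02439024]), np.int32(41))
s14 [ 0.6639 -0.0242  0.054 ] (array([315.29268293, 285.90243902]), np.int32(41))
s15 [ 0.6637 -0.0271  0.054 ] (array([314.48780488, 286.41463415]), np.int32(41))
s16 [ 0.6637 -0.0271  0.054 ] (array([314.48780488, 286.41463415]), np.int32(41))
s17 [ 0.6637 -0.0271  0.054 ] (array([314.48780488, 286.41463415]), np.int32(41))
s18 [ 0.6637 -0.0271  0.054 ] (array([314.48780488, 286.41463415]), np.int32(41))
t=54.0 at [0.441  0.3656 0.243 ] th 94.85 gap 0.0602 F [ 0.1 -0.8  1.1] -> shift [ 0.0031 -0.3964  0.1109] turn 0.0846
```

Request:
carry_out:
  series: "0 -0.396 0.11 0.085;0 -0.396 0.11 0.085;0 -0.396 0.11 0.085;0 -0.396 0.11 0.085;0 -0.396 0.11 0.085;0 -0.396 0.11 0.085;0 -0.396 0.11 0.085;0 -0.396 0.11 0.085;0 -0.396 0.11 0.085;0 -0.396 0.11 0.085"
  grip: 0.0854

```text
time: 55.05
ee_pos: [0.584, -0.0215, 0.2427]
tool_rot: [[-0.001, 0.003, 1.0], [0.0, 1.0, -0.003], [-1.0, 0.0, -0.001]]
wrist_force: [-0.7, -0.5, -0.7]
finger_gap: 0.0854
```

Request:
carry_out:
  series: "0 0 0 0;0 0 0 0"

```text
time: 55.25
ee_pos: [0.583, -0.018, 0.2438]
tool_rot: [[-0.0, -0.002, 1.0], [0.0, 1.0, 0.002], [-1.0, 0.0, -0.0]]
wrist_force: [-0.1, -0.1, 0.4]
finger_gap: 0.0852
```

Run:
```python
from mm import *
c=cap('wrist','w19'); n=(.6058,-.0234,.002); k='long'
go(.585,-.02,.24,90)
A=edgefit([c],modpts(k,.01),(.605,-.0255,.002),spread=.0015); p=A[0]; print(p.round(4),A[1])
u=proj(c,T([[0,0,.05]],n))[0]
draw(c,[(T(pz(outline(k),.05),p),(0,255,0)),(T(pz(outline(k,.002),.018),n),(0,0,255))],'w19o.png',(u[0]-90,u[1]-105,180,190),3.1)
cv2.imwrite('pics/w19z.png',cv2.resize(c['img'][int(u[1])-105:int(u[1])+85,int(u[0])-90:int(u[0])+90,::-1],None,fx=3.1,fy=3.1,interpolation=cv2.INTER_CUBIC))
```

```text
t=55.3 at [ 0.583  -0.018   0.2439] th 90.13 gap 0.085 F [-0.5  0.7  0.2] -> shift [ 0.0039 -0.002   0.0019] turn 0.0023
[ 0.6036 -0.0248 -0.0078] -22.712764739990234
```

View pics/w19o.png

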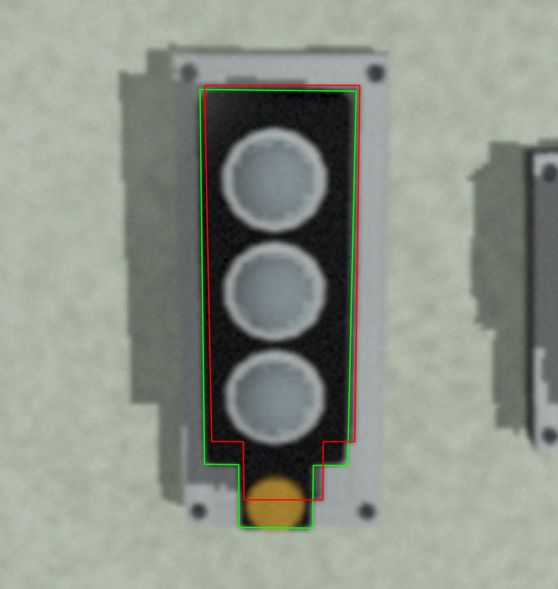

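View pics/w19z.png

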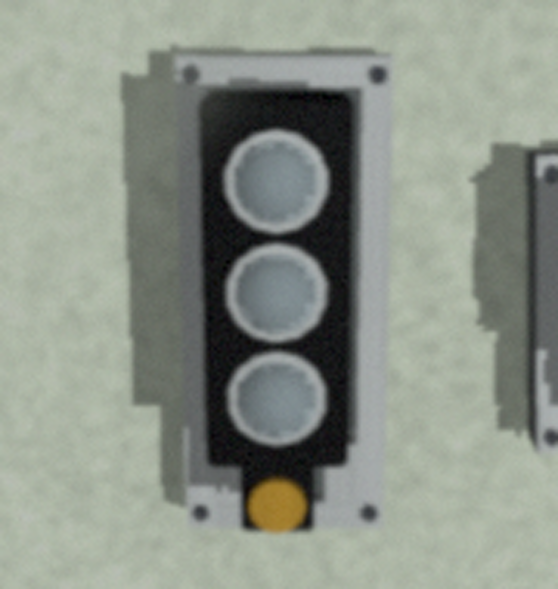

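Run:
```python
from mm import *
from scipy.optimize import least_squares
def tri(cs,us): return least_squares(lambda X:np.ravel([(proj(c,X)[0]-u)*c['K'][0][0]**0 for c,u in zip(cs,us)]),[.6,0,.05]).x
def ncc(a,b,box):  # subpixel shift of patch between frames
    x,y,w,h=box; p=cv2.cvtColor(a['img'],cv2.COLOR_RGB2GRAY)[y:y+h,x:x+w].astype(np.float64); q=cv2.cvtColor(b['img'],cv2.COLOR_RGB2GRAY)[y:y+h,x:x+w].astype(np.float64)
    return cv2.phaseCorrelate(p,q,cv2.createHanningWindow((w,h),cv2.CV_64F))
t0,t1,s0,s1=ld('t8'),ld('t18'),ld('s8'),ld('s18')
for nm,x in [('pad',.059),('lens mid',-.011),('rear',-.05)]:
    P=T([[x,0,.052]],(.605,-.0234,.002))
    ut=proj(t0,P)[0];us=proj(s0,P)[0]
    dt=ncc(t0,t1,(int(ut[0])-14,int(ut[1])-14,28,28)); ds=ncc(s0,s1,(int(us[0])-14,int(us[1])-12,28,24))
    X0=tri([t0,s0],[ut,us]); X1=tri([t1,s1],[ut+dt[0],us+ds[0]]); print(nm,np.round(dt[0],2),np.round(ds[0],2),'move mm',((X1-X0)*1000).round(2))
cv2.imwrite('pics/s18z.png',cv2.resize(np.hstack([s0['img'][255:320,255:340,::-1],s1['img'][255:320,255:340,::-1]]),None,fx=4.5,fy=4.5,interpolation=cv2.INTER_CUBIC))
```

```text
pad [0.74 0.26] [-0.73  0.35] move mm [-0.61 -1.77 -0.32]
lens mid [0.71 0.5 ] [-0.43  0.14] move mm [-0.81 -1.36 -0.07]
rear [0.79 0.52] [-0.7   0.11] move mm [-1.03 -1.68  0.09]
```

View pics/s18z.png

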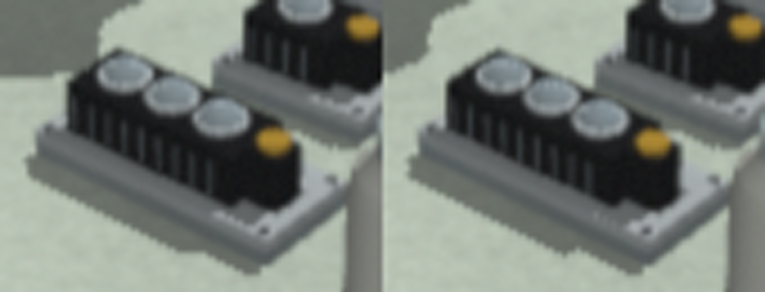

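Run:
```python
from h import *
print(r.get_obs()['time'], order.hand_in())
```

```text
the job is handed in; nothing more can be done
55.3 None
```

The job is done and handed in at 55.3 s; the hand-in reported no verdict.

- **Modules:** All three lamp modules were on the bench, and each is seated flat in its own nest.
- **Probe rests:** I rested the black probe's tip on the stud, then the long, mid and short discs, then the stud again. Each rest lasted more than a second at about 2–3 N.
- **Holster:** The probe hangs upright in its holster again. The last fit put it within about 0.5 mm of its starting position, at the same angle.
- **Left alone:** I did not touch the orange look-alikes, the bottle or the jar.

**Last checks:** One check differed. Between the short disc and the second stud rest, the long module shifted about 1.7 mm sideways, probably the announced knock. Comparing the top and scene views before and after showed no tilt and a height change of at most about 0.3 mm. The wrist view showed it still inside its pocket, so I left it there. The mid and short modules had not moved, and the gripper was clear of everything at hand-in.

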